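Load the blue-capped vial rack into the bench incubator

TASK

Raise the incubator's hood until its gas struts hold it fully open by themselves, then take the rack of blue-capped vials off the chilling plate, keep it upright, set it down (do not drop it) flat on the copper plate in the empty bay and let go, without pushing the open hood back past its stop. Then bring the hood down gently until it is fully shut, and leave the red and green racks, the bottle and the tip box where they stand.

Things in the scene. Friction and masses are not known exactly. Their poses are not given: they have to be found in the camera images.
- lid (a joint): Angle of the incubator's white hood with clear window, rad: 0 shut, 1.08 fully open (end stop). Two gas struts balance it: let go below about 0.5 rad it falls shut with a slam, above about 0.8 rad it rises to the stop by itself and stays. 1 to 2 N at the tab moves it.
- lid_tab (a point): Centre of the hood's orange pull tab (50 mm fore and aft, 26 mm wide in y, 20 mm thick) at the middle of the hood's front edge; 145 mm above the bench when shut. Axes turn with the hood: x towards the hinge, y along the hinge, z out of the hood's top. From here the tab reaches 20 mm in -x and 30 mm in +x, to the hood's wall. Pinched on its side faces (across y) it can pivot between the fingers.
- lid_hinge (a point): Middle of the hood's hinge line on the incubator's far edge, 125 mm above the bench. Axes as for lid_tab: y is the hinge line; x is level when shut, and the tab end rises as it opens. In these axes the tab's centre is at (-215, 0, 20) mm and the hood spans x -185 to 10, y -113 to 113, z 0 to 63 (ceiling inside at 55). Open, it leans over the back half of the bays, 62 degrees from level.
- incubator: White bench incubator, 250 mm (x) by 254 mm with its side struts, fixed; origin at the middle of its underside, x from its control panel to the hinge (at x = 108), z up. Rim 125 mm high. Well: floor at 70 mm, x -57 to 93, y -89 to 89, cut into two bays 150 x 86 mm (centres x 18, y +46, -46) by a divider 6 mm thick, 110 mm high, at y = 0. Grey panel: x -130 to -69, 103 mm high.
- bay_plate: Copper-coloured warming plate, 146 x 82 x 3 mm, lying fixed on the floor of the empty bay; origin at the centre of its underside (70 mm above the bench), x and y parallel to the incubator's. It lies in the left or the right bay; the green rack stands in the other.
- blue_rack_centre (a point): Centre, half-way up, of the rack to load: white rack of eight amber vials with blue caps, 130 mm long (x), 70 mm wide (y), 98 mm high in all, 0.22 to 0.45 kg. Caps reach 60 mm above its underside. Its handle, a white grip 50 mm long (x), 16 mm thick (y), 26 mm high, stands over the middle, its centre 36 mm above this point. Either way round will do in the bay, lengthwise.
- blue_rack: The same rack; origin at the centre of its underside.
- chill_plate: Grey bench-top chilling plate with an aluminium top, fixed, 290 x 280 mm; its top is 40 mm above the bench, with a lip 5 mm thick and 8 mm high round it; origin at the centre of its underside. The blue and red racks stand on its near half, the bottle and the tip box behind them.
- red_rack_centre (a point): Bystander: the same kind of rack with red caps, on the chilling plate beside the blue one; centre, half-way up.
- red_rack: The red-capped rack; origin at the centre of its underside.
- green_rack_centre (a point): Bystander: the same kind of rack with green caps, in the other bay of the incubator; centre, half-way up.
- green_rack: The green-capped rack; origin at the centre of its underside.
- amber_bottle_centre (a point): Bystander: amber bottle, 66 mm across, 155 mm high, at the back of the chilling plate; centre, half-way up.
- amber_bottle: The amber bottle; origin at the centre of its underside.
- tip_box_centre (a point): Bystander: blue pipette-tip box, 84 x 122 x 88 mm (x, y, z), at the back of the chilling plate; centre, half-way up.
- tip_box: The tip box; origin at the centre of its underside.

How it is judged:
By the outcome, as a careful person would: the job done as asked, in the order asked, and still so for the second after the job is handed in, with the robot touching nothing.
It also fails if it takes over 72 s, if anything falls off the work surface, if the arm or the gripper's body presses on something with over 40 N, if the wrist force passes 120 N, or if a joint passes its speed limit or range.

ROBOT

A 6-joint arm with a two-finger parallel gripper is mounted at the origin on the work surface. World frame = base frame: x ahead of the robot, y to its left, z up, the work surface at z = 0. Lengths are in m, angles in degrees, forces in N, time in s.
With the tool pointing down it reaches from about 0.375 to 0.9 m from the base axis. Payload 3.1 kg.
Tool frame: the origin (TCP) lies at the very end of the fingers, on their centre line; the grasp point (between the pads) lies bot.grip_point_offset behind it (bot.grip_point_offset is the distance from the TCP to the grasp point, in m); z points along the fingers, y is the line along which they close (so a half turn about z gives the same grasp; the last joint's range is limited). The gripper opens to 87 mm and grips with 3 to 60 N. Pads are 19 mm wide; open, the fingers measure 117 mm over their backs; the gripper's body (75 mm by 190 mm) begins 51 mm behind the grasp point.
Start: joints at [60.648, 30.224, 82.088, -0, 67.689, -10.227], TCP at [0.205, 0.59, 0.187] pointing down, gripper open.
Joint ranges: [-176.69, 176.69], [-43.24, 126.21], [12.49, 139.97], [-82, 262], [0, 151.66], [-163.58, 163.58]. Speed limits (degrees/s): [159.86, 159.86, 180, 180, 180, 180].

INTERFACE

Orientations are given as a 3x3 rotation matrix whose columns are the frame's x, y, z axes.
In Python, from rig import bot, viewer, ticket gives the robot as it stands.
- The arm moves only by the tool servo_tool, never from a script. Its argument "targets" is a list of rows, each an object with "offset": the shift along the tool's x, y, z in m, a list of three; "dr": the turn, a rotation vector about the tool's x, y, z in degrees, a list of three. In form: [{"offset": [x, y, z], "dr": [ax, ay, az]}, ...]. A call has 1 to 20 rows; each row is the pose to reach, as a shift and turn from the pose commanded when the call began, along the tool's axes at that moment; what a row does not reach only later rows make up. A row lasts 1/12 s, in which the tool goes at most 41.7 mm and 7.16 degrees, less where a joint would pass 70% of its speed; a pose out of reach is approached as far as the arm can. A call with a gripper value outside its range is refused whole. "gripper" is the gripper command: -1 is fully open, 1 is shut, values between are in proportion, set as the call begins (left out, the last holds). The fingers move at their own pace and stop on an object; the grip force is fixed at half the most. Time passes only in rows, so rows that repeat a pose let the fingers close. It gives the time, the measured TCP pose, the force, the opening and the grip force at its end, in the units of the state.
- bot.read_state(): the state, without advancing time (a new reading comes with each control period).
- viewer.capture(name): name is "scene" or "side" or "wrist"; returns a dict with "color" (384x512x3 uint8, red, green, blue), "camera_matrix" (3x3 intrinsics, pixels), "R" (3x3) and "t" (3): a world point X has camera coordinates R X + t. Camera axes: x right, y down, z forward; pixel columns grow to the right and rows downward; lengths in m; the calibration is good to about 2 mm. A picture is of the moment at which its call begins. There is no depth.
- ticket.hand_in(): hands the job in; it is judged then, once.
The state is a dict: "time_s": time; "joint_positions": joint angles; "qvel": joint speeds; "tau": joint torques, N m; "position": TCP position; "tcp_rot": TCP orientation; "force": force on the tool from outside, world axes, zero at the start; "moment": the same for the moment, N m; "opening": opening from 0.0 (shut) to 1.0 (fully open); "grasp_force": force on a finger pad.
Only numpy, scipy, OpenCV 4.12 (cv2) and the standard library are available. Lean on these libraries where they do the work, as an engineer would, in place of code of your own. Each camera call takes 0.05 s, during which the arm holds its last target. There are 200 camera calls.

## Working session

There is one attempt and no reset: what is moved stays moved. The work goes in short steps, Python scripts to look and compute and a tool call to move; the robot and the scene stay as the last step left them, time stands still between calls to the robot, and variables do not carry over. Pictures are saved under pics/ and viewed, at most 10 in all, crops included, and the job is handed in when it is done.

Besides the shell and the picture viewer there is one more tool, called as a command line: name --argument value ..., lists and objects as JSON in quotes. servo_tool: Moves the arm, as the interface text tells. Its arguments: {"type":"object","properties":{"targets":{"type":"array"},"gripper":{"type":"number"}},"required":["targets"]}

```bash
ls; mkdir -p pics
python3 - <<'E'
from rig import bot,viewer
import cv2,numpy as np
s=bot.read_state();print({k:np.round(v,3).tolist() for k,v in s.items()},bot.grip_point_offset)
for n in["scene","side"]:
    c=viewer.capture(n);np.savez(f"pics/{n}0.npz",**c);cv2.imwrite(f"pics/{n}0.png",cv2.resize(c["color"][:,:,::-1],(800,600),interpolation=cv2.INTER_CUBIC))
    print(n,c["camera_matrix"].tolist(),np.round(-c["R"].T@c["t"],3))
E
```

```text
pics
{'time_s': 0.0, 'joint_positions': [60.648, 30.281, 82.156, -0.001, 67.689, -10.228], 'qvel': [0.125, -0.076, 0.03, -0.034, 0.146, -0.019], 'tau': [-0.0, -44.004, -17.659, 0.063, 0.058, -0.0], 'position': [0.204, 0.59, 0.186], 'tcp_rot': [[-0.945, 0.328, -0.001], [0.328, 0.945, -0.002], [0.0, -0.002, -1.0]], 'force': [0.115, 0.131, 0.284], 'moment': [0.008, -0.007, 0.023], 'grasp_force': 0.0, 'opening': 0.996} 0.0187
scene [[477.27259491092093, 0.0, 262.7999385451007], [0.0, 477.27259491092093, 194.94692688415293], [0.0, 0.0, 1.0]] [ 1.119 -0.207  0.896]
side [[457.95799114493923, 0.0, 258.84847729959444], [0.0, 457.95799114493923, 198.69724998300228], [0.0, 0.0, 1.0]] [0.719 0.709 0.922]
```

View pics/scene0.png

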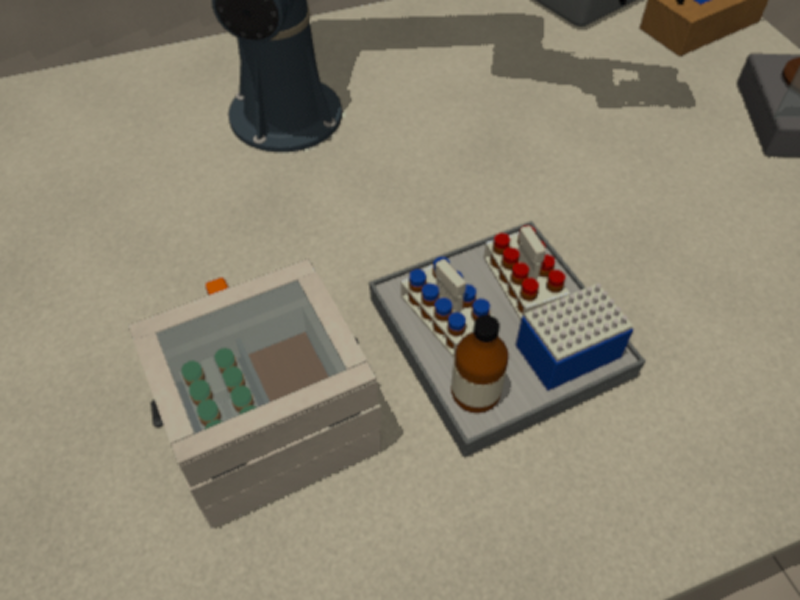

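View pics/side0.png

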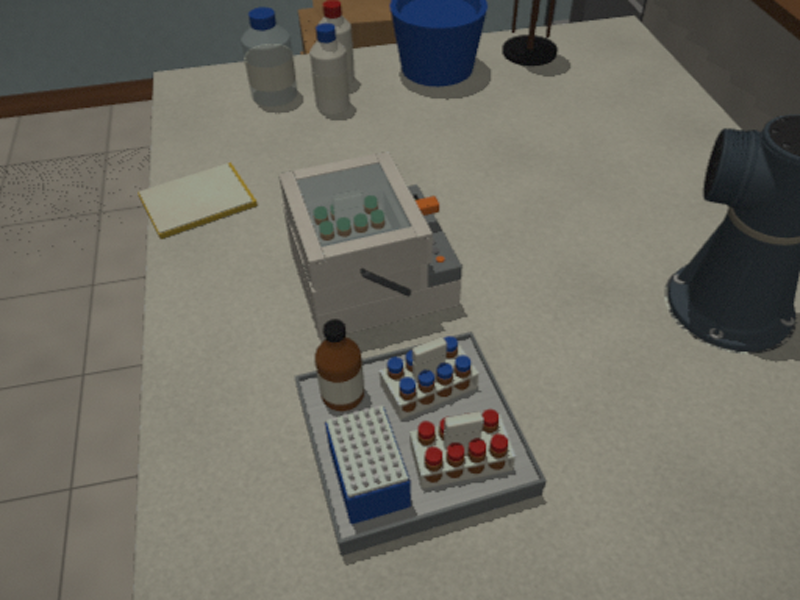

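```bash
cat > h.py <<'E'
import numpy as np,cv2
from scipy.optimize import least_squares
def load(n): return dict(np.load(n))
def proj(c,P):
    q=np.atleast_2d(P)@c["R"].T+c["t"]; q=q@c["camera_matrix"].T; return q[:,:2]/q[:,2:]
def tf(p,P,z0=0.):
    P=np.atleast_2d(P)/1000.; a=np.deg2rad(p[2]); R=np.array([[np.cos(a),-np.sin(a),0],[np.sin(a),np.cos(a),0],[0,0,1]])
    return P@R.T+[p[0],p[1],z0]
def fit(obs,x0,z0=0.):  # obs: list of (cam, model mm, pixel native)
    f=lambda p:np.concatenate([(proj(c,tf(p,P,z0))[0]-u) for c,P,u in obs])
    r=least_squares(f,x0,loss="soft_l1"); return r.x,r.fun.reshape(-1,2)
def draw(img,c,P,s,o,col):
    for u in proj(c,P): cv2.drawMarker(img,tuple(int(round(v)) for v in ((u-o)*s)),col,cv2.MARKER_CROSS,9,1)
E
cat > fit0.py <<'E'
from h import *
S=load("pics/scene0.npz");D=load("pics/side0.npz")
k=.64
px=lambda c,P,u:(c,P,np.array(u)*k)
inc,r=fit([px(S,[-77,-113,188],(133,330)),px(S,[-77,113,188],(310,263)),px(S,[118,113,188],(376,370)),px(S,[118,-113,188],(178,453)),
 px(D,[118,-113,188],(280,177)),px(D,[-77,-113,188],(385,152)),px(D,[-77,113,188],(430,235)),px(D,[118,113,188],(316,260))],[.6,-.1,0])
print("inc",inc.round(4));print(r.round(1).tolist())
ch,r=fit([px(S,[-145,-140,48],(370,288)),px(S,[-145,140,48],(532,223)),px(S,[145,140,48],(643,360)),px(S,[145,-140,48],(466,440)),
 px(D,[145,-140,48],(297,378)),px(D,[-145,-140,48],(470,336)),px(D,[-145,140,48],(542,487)),px(D,[145,140,48],(340,543))],[.6,.2,0])
print("ch",ch.round(4));print(r.round(1).tolist())
bl,r=fit([px(S,[-25,0,98],(440,264)),px(S,[25,0,98],(460,289)),px(D,[25,0,98],(414,347)),px(D,[-25,0,98],(444,339))],[ch[0],ch[1],ch[2]],.04)
print("blue",bl.round(4));print(r.round(1).tolist())
tiles=[]
for c,o,s in[(S,np.array([80,155]),2.3),(D,np.array([170,90]),2.3)]:
    pass
def tile(c,o,s,w,h):
    o=np.array(o);M=np.array([[s,0,-o[0]*s],[0,s,-o[1]*s]]);im=cv2.warpAffine(np.ascontiguousarray(c["color"][:,:,::-1]),M,(w,h),flags=cv2.INTER_CUBIC)
    g=[[x,y,188] for x in(-77,118) for y in(-113,113)]+[[-107-20,y,155] for y in(-13,13)]
    draw(im,c,tf(inc,g),s,o,(255,0,255));draw(im,c,tf(ch,[[x,y,48] for x in(-145,145) for y in(-140,140)]),s,o,(0,255,255))
    draw(im,c,tf(bl,[[x,y,98] for x in(-25,25) for y in(-8,8)],.04),s,o,(0,255,0))
    draw(im,c,tf(bl,[[x,y,0] for x in(-65,65) for y in(-35,35)],.04),s,o,(0,255,0))
    return im
cv2.imwrite("pics/ov_scene.png",tile(S,(80,135),2.35,800,500));cv2.imwrite("pics/ov_side.png",tile(D,(170,90),2.3,440,600))
E
python3 fit0.py
```

```text
inc [ 0.5961 -0.1933  5.864 ]
[[-2.2, -6.7], [-0.2, -6.0], [1.2, 1.5], [0.8, 2.8], [-0.4, -2.1], [3.2, -0.5], [2.7, -1.0], [-3.9, 1.3]]
ch [0.5985 0.1534 4.8875]
[[-0.2, -5.4], [0.5, -2.5], [2.3, -0.2], [0.1, 1.3], [-2.3, -1.3], [1.0, -2.7], [2.2, -3.3], [-2.3, 0.6]]
blue [0.5611 0.0814 6.981 ]
[[-0.1, -2.8], [-0.7, -2.2], [-3.0, 0.8], [-1.0, 0.0]]
```

View pics/ov_scene.png

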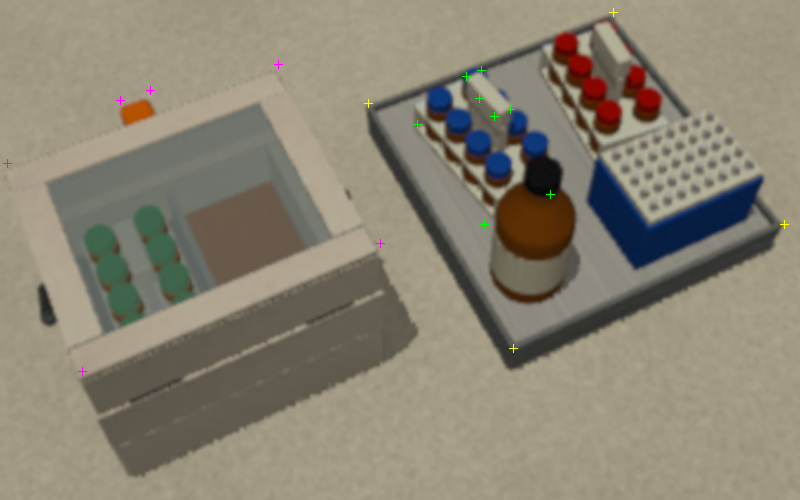

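View pics/ov_side.png

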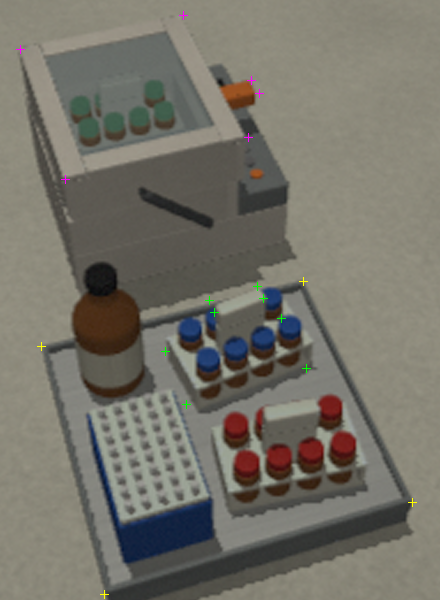

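```bash
cat > g.py <<'E'
from h import *
S=load("pics/scene0.npz");D=load("pics/side0.npz")
def bp(c,u,z):
    d=c["R"].T@np.linalg.solve(c["camera_matrix"],[u[0],u[1],1.]);o=-c["R"].T@c["t"];return (o+d*(z-o[2])/d[2])
if __name__=="__main__":
  print(proj(S,[0,0,0])/.64,proj(D,[0,0,0])/.64, S["R"].round(3).tolist())
  for n,c,us,z in[("S",S,[(370,288),(532,223),(643,360),(466,440)],.048),("D",D,[(470,336),(542,487),(340,543),(297,378)],.048),
   ("S",S,[(133,330),(310,263),(376,370),(178,453)],.188),("D",D,[(385,152),(430,235),(316,260),(280,177)],.188)]:
    P=np.array([bp(c,np.array(u)*.64,z) for u in us]);print(n,P[:,:2].round(3).tolist(),np.linalg.norm(P-np.roll(P,-1,0),axis=1).round(3))
E
python3 g.py
```

```text
[[285.07966865 113.52784457]] [[727.77679904 303.44263648]] [[0.367, 0.93, 0.016], [0.746, -0.285, -0.602], [-0.555, 0.233, -0.798]]
S [[0.481, -0.003], [0.449, 0.276], [0.73, 0.3], [0.752, 0.027]] [0.281 0.282 0.274 0.273]
D [[0.471, 0.01], [0.449, 0.287], [0.726, 0.305], [0.75, 0.031]] [0.278 0.278 0.275 0.28 ]
S [[0.547, -0.312], [0.523, -0.093], [0.698, -0.07], [0.72, -0.294]] [0.221 0.177 0.225 0.173]
D [[0.54, -0.313], [0.515, -0.087], [0.693, -0.071], [0.725, -0.284]] [0.228 0.178 0.216 0.187]
```

```bash
cat > fit1.py <<'E'
from h import *
S=load("pics/scene0.npz");D=load("pics/side0.npz")
s_=lambda P,u:(S,P,np.array(u)/2.35+[80,135]); d_=lambda P,u:(D,P,np.array(u)/2.3+[170,90])
def refine(p,edges,z0=0.,w=4):
    for it in range(6):
        rows=[]
        for c,A,B in edges:
            G=cv2.GaussianBlur(cv2.cvtColor(c["color"],cv2.COLOR_RGB2GRAY),(0,0),.8).astype(np.float32)
            for t in np.linspace(.08,.92,25):
                P=np.array(A)*(1-t)+np.array(B)*t; q=proj(c,tf(p,[P,P+(np.array(B)-A)*.01],z0)); d=q[1]-q[0];d/=np.linalg.norm(d);n=np.array([-d[1],d[0]])
                k=np.arange(-w,w+.01,.25); pts=(q[0]+k[:,None]*n).astype(np.float32)
                v=cv2.remap(G,pts[:,:1].copy(),pts[:,1:].copy(),cv2.INTER_LINEAR)[:,0]; g=abs(v[4:]-v[:-4]); i=g.argmax()
                if g[i]>8: rows.append((c,P,q[0]+n*k[i+2],n))
        f=lambda p:np.array([(proj(c,tf(p,P,z0))[0]-u)@n for c,P,u,n in rows])
        r=least_squares(f,p,loss="soft_l1",f_scale=.5);p=r.x; w=max(2,w-.5)
    return p,len(rows),np.median(abs(r.fun))
def rect(c,x0,x1,y0,y1,z): 
    q=[[x0,y0,z],[x0,y1,z],[x1,y1,z],[x1,y0,z]];return[(c,q[i],q[(i+1)%4]) for i in range(4)]
np.set_printoptions(suppress=True)
H=lambda x,y:[x,y,188]
inc,r=fit([s_(H(-77,-113),(8,178)),s_(H(-77,113),(272,73)),s_(H(118,113),(380,233)),s_(H(118,-113),(78,377)),d_(H(118,-113),(22,52)),d_(H(-77,-113),(180,17)),d_(H(-77,113),(245,138)),d_(H(118,113),(68,180))],[.6,-.19,5])
print("inc",inc.round(4),r.round(1).tolist()); print(refine(inc,rect(S,-77,118,-113,113,188)+rect(D,-77,118,-113,113,188)))
print("S only",refine(inc,rect(S,-77,118,-113,113,188)),"D only",refine(inc,rect(D,-77,118,-113,113,188)))
L=lambda x,y:[x,y,48]
ch,r=fit([s_(L(-145,-140),(370,108)),s_(L(-145,140),(612,18)),s_(L(145,140),(779,230)),s_(L(145,-140),(513,358)),d_(L(145,-140),(43,348)),d_(L(-145,-140),(306,283)),d_(L(-145,140),(412,500)),d_(L(145,140),(107,580))],[.6,.15,5])
print("ch",ch.round(4),r.round(1).tolist());print(refine(ch,rect(S,-145,145,-140,140,48)+rect(D,-145,145,-140,140,48)))
def caps(so,do,x0):
    def f(p):
        o=[]
        for c,sc,of,obs in((S,2.35,(80,135),so),(D,2.3,(170,90),do)):
            for i,j,u in obs: o.append((proj(c,tf(p[:3],[p[3]*(2*i-3),p[4]*j,p[5]],.04))[0]-of)*sc-u)
        return np.concatenate(o)
    r=least_squares(f,[*x0,16,18,55],x_scale=[.01,.01,1,1,1,1],loss="soft_l1");return r.x.round(4),r.fun.reshape(-1,2).round(1).tolist()
print("blue",caps([(0,-1,(440,97)),(1,-1,(458,121)),(2,-1,(478,142)),(3,-1,(498,163)),(2,1,(514,123)),(3,1,(534,145))],
 [(3,1,(208,358)),(2,1,(236,348)),(1,1,(263,338)),(0,1,(290,327)),(3,-1,(190,331)),(0,-1,(272,300))],[.56,.08,5]))
print("handle",fit([s_([-25,0,98],(474,77)),s_([25,0,98],(505,116)),d_([25,0,98],(219,304)),d_([-25,0,98],(264,292))],[.56,.08,5],.04))
E
python3 fit1.py
```

```text
inc [ 0.5983 -0.1952  7.0921] [[-1.9, -3.7], [0.6, -3.3], [0.3, 3.8], [2.7, -0.5], [-2.4, -1.0], [-0.6, -1.1], [1.0, -1.6], [-1.0, -0.4]]
(array([ 0.60019943, -0.19677985,  6.08714587]), 101, np.float64(0.49835296901919585))
S only (array([ 0.6012276 , -0.19738799,  5.79850787]), 37, np.float64(0.020894256101277053)) D only (array([ 0.59853793, -0.19583689,  5.52009603]), 64, np.float64(0.24635412621468059))
ch [0.5991 0.1516 4.8966] [[-1.5, -1.6], [-0.1, -2.1], [1.7, -2.2], [-0.7, -3.9], [-1.2, -1.2], [-1.7, -1.2], [-0.6, 0.3], [-1.6, 5.1]]
(array([0.59869333, 0.15205127, 5.41435543]), 190, np.float64(0.5361087025854177))
blue (array([ 0.5571,  0.0838, 12.9122, 15.2268, 19.57  , 52.3724]), [[-0.8, 0.3], [0.3, -2.2], [-0.1, -1.0], [0.1, 0.9], [-1.3, -1.1], [-0.8, -0.8], [-1.1, 1.7], [-0.9, 0.8], [-0.3, 0.0], [-0.1, 0.4], [0.1, 0.0], [-0.4, 0.1]])
handle (array([0.55989371, 0.082314  , 7.82112968]), array([[-0.19358477, -2.13009577],
       [-0.81492161, -2.2783963 ],
       [-2.53757223,  1.09161699],
       [-1.07404994,  0.139223  ]]))
```

```bash
cat > m.py <<'E'
import numpy as np
from scipy.spatial.transform import Rotation as Ro, Slerp
from rig import bot
INC=np.array([.600,-.1965,6.0]); G=bot.grip_point_offset
def R(yaw,tilt):
    a,b=np.deg2rad([yaw,tilt]);z=np.array([np.sin(b)*np.cos(a),np.sin(b)*np.sin(a),-np.cos(b)]);y=np.array([-np.sin(a),np.cos(a),0]);return np.c_[np.cross(y,z),y,z]
def inc(x,y,z):  # mm in incubator frame -> world m
    a=np.deg2rad(INC[2]);return np.array([INC[0]+(x*np.cos(a)-y*np.sin(a))/1e3,INC[1]+(x*np.sin(a)+y*np.cos(a))/1e3,z/1e3])
def tab(th): # tab centre at lid angle th
    x,z=-215,20;return inc(108+x*np.cos(th)+z*np.sin(th),0,125-x*np.sin(th)+z*np.cos(th))
def st():
    s=bot.read_state();print("t%.1f"%s["time_s"],"q",np.round(s["joint_positions"],0),"gp",(s["position"]-G*0+np.array(s["tcp_rot"])[:,2]*-G).round(4),"F",np.round(s["force"],1),"open",round(s["opening"],3),"gf",round(s["grasp_force"],1));return s
def rows(wps):  # wps: (grasp point world, R, nrows)
    s=st();p0=np.array(s["position"]);R0=np.array(s["tcp_rot"]);p,Rc=p0-G*R0[:,2],R0
    for g,Rt,n in wps:
        sl=Slerp([0,1],Ro.from_matrix([Rc,Rt]))
        out=[]
        for k in range(1,n+1):
            f=k/n;Rk=sl(f).as_matrix();t=p*(1-f)+np.array(g)*f+G*Rk[:,2]
            o=R0.T@(t-p0);d=Ro.from_matrix(R0.T@Rk).as_rotvec(degrees=True)
            out.append('{"offset":%s,"dr":%s}'%(np.round(o,3).tolist(),np.round(d,1).tolist()))
        print(",\n".join(out)+",");p,Rc=np.array(g),Rt
E
python3 - <<'E'
from m import *
R0=R(6,30);pre=tab(0)-.10*R0[:,2]
rows([([.40,.28,.32],R(-5,10),2),(pre,R0,1)])
print(pre,tab(0))
E
```

```text
t0.1 q [ 61.  30.  82.   0.  68. -10.] gp [0.2044 0.5899 0.2047] F [0.3 0.2 0.4] open 1.001 gf 0.0
{"offset":[-0.145, -0.114, -0.058],"dr":[-0.7, -5.0, -7.0]},
{"offset":[-0.289, -0.228, -0.115],"dr":[-1.3, -10.0, -14.1]},
{"offset":[-0.498, -0.676, -0.028],"dr":[-6.7, -29.6, -24.5]},
[ 0.44386006 -0.21291097  0.23160254] [ 0.49358616 -0.20768455  0.145     ]
```

servo_tool --targets '[{"offset": [-0.29,-0.23,-0.115],"dr": [-1.3,-10,-14]},{"offset": [-0.29,-0.23,-0.115],"dr": [-1.3,-10,-14]},{"offset": [-0.29,-0.23,-0.115],"dr": [-1.3,-10,-14]},{"offset": [-0.29,-0.23,-0.115],"dr": [-1.3,-10,-14]},{"offset": [-0.29,-0.23,-0.115],"dr": [-1.3,-10,-14]},{"offset": [-0.29,-0.23,-0.115],"dr": [-1.3,-10,-14]},{"offset": [-0.29,-0.23,-0.115],"dr": [-1.3,-10,-14]},{"offset": [-0.29,-0.23,-0.115],"dr": [-1.3,-10,-14]},{"offset": [-0.498,-0.676,-0.028],"dr": [-6.7,-29.6,-24.5]},{"offset": [-0.498,-0.676,-0.028],"dr": [-6.7,-29.6,-24.5]},{"offset": [-0.498,-0.676,-0.028],"dr": [-6.7,-29.6,-24.5]},{"offset": [-0.498,-0.676,-0.028],"dr": [-6.7,-29.6,-24.5]},{"offset": [-0.498,-0.676,-0.028],"dr": [-6.7,-29.6,-24.5]},{"offset": [-0.498,-0.676,-0.028],"dr": [-6.7,-29.6,-24.5]},{"offset": [-0.498,-0.676,-0.028],"dr": [-6.7,-29.6,-24.5]},{"offset": [-0.498,-0.676,-0.028],"dr": [-6.7,-29.6,-24.5]},{"offset": [-0.498,-0.676,-0.028],"dr": [-6.7,-29.6,-24.5]},{"offset": [-0.498,-0.676,-0.028],"dr": [-6.7,-29.6,-24.5]},{"offset": [-0.498,-0.676,-0.028],"dr": [-6.7,-29.6,-24.5]},{"offset": [-0.498,-0.676,-0.028],"dr": [-6.7,-29.6,-24.5]}]'

```text
time_s: 1.77
position: [0.4306, -0.0551, 0.2342]
tcp_rot: [[-0.862, -0.098, 0.498], [-0.082, 0.995, 0.054], [-0.501, 0.006, -0.866]]
force: [-1.3, -3.2, -1.8]
opening: 0.997
grasp_force: 0.0
```

Run:
```python
from m import *
R0=R(6,30);rows([(tab(0)-.10*R0[:,2],R0,1)])
```

```text
t1.8 q [ -40.    1.  127.   38.   36. -164.] gp [ 0.4213 -0.0561  0.2504] F [-1.3 -3.2 -1.8] open 0.997 gf 0.0
{"offset":[0.003, -0.158, 0.019],"dr":[0.1, 0.0, -0.5]},
```

servo_tool --targets '[{"offset": [0.003,-0.03,0.01],"dr": [0,0,7]},{"offset": [0.003,-0.06,0.019],"dr": [0,0,14]},{"offset": [0.003,-0.08,0.019],"dr": [0,0,21]},{"offset": [0.003,-0.1,0.019],"dr": [0,0,28]},{"offset": [0.003,-0.12,0.019],"dr": [0,0,35]},{"offset": [0.003,-0.14,0.019],"dr": [0,0,42]},{"offset": [0.003,-0.158,0.019],"dr": [0,0,49]},{"offset": [0.003,-0.158,0.019],"dr": [0,0,56]},{"offset": [0.003,-0.158,0.019],"dr": [0,0,63]},{"offset": [0.003,-0.158,0.019],"dr": [0,0,70]},{"offset": [0.003,-0.158,0.019],"dr": [0,0,77]},{"offset": [0.003,-0.158,0.019],"dr": [0,0,84]},{"offset": [0.003,-0.158,0.019],"dr": [0,0,91]},{"offset": [0.003,-0.158,0.019],"dr": [0,0,98]},{"offset": [0.003,-0.158,0.019],"dr": [0,0,105]},{"offset": [0.003,-0.158,0.019],"dr": [0,0,112]},{"offset": [0.003,-0.158,0.019],"dr": [0,0,119]},{"offset": [0.003,-0.158,0.019],"dr": [0,0,126]},{"offset": [0.003,-0.158,0.019],"dr": [0,0,133]},{"offset": [0.003,-0.158,0.019],"dr": [0,0,140]}]'

```text
time_s: 3.43
position: [0.4545, -0.2108, 0.216]
tcp_rot: [[0.597, 0.63, 0.497], [0.703, -0.709, 0.054], [0.386, 0.318, -0.866]]
force: [-0.2, 0.1, -1.0]
opening: 1.0
grasp_force: 0.0
```

```bash
sed -i 's/y=np.array(\[-np.sin(a),np.cos(a),0\])/y=np.array([np.sin(a),-np.cos(a),0])/' m.py
python3 - <<'E'
from m import *
R0=R(6,30);rows([(tab(0)-.10*R0[:,2],R0,1)])
E
```

```text
t3.4 q [-56.  12. 118.  41.  43. -41.] gp [ 0.4452 -0.2118  0.2322] F [-0.2  0.1 -1. ] open 1.0 gf 0.0
{"offset":[-0.002, -0.0, -0.0],"dr":[-0.1, -0.0, 39.6]},
```

servo_tool --targets '[{"offset": [0,0,0],"dr": [0,0,7]},{"offset": [0,0,0],"dr": [0,0,14]},{"offset": [0,0,0],"dr": [0,0,21]},{"offset": [0,0,0],"dr": [0,0,28]},{"offset": [0,0,0],"dr": [0,0,35]},{"offset": [-0.001,0,0],"dr": [0,0,39.6]},{"offset": [-0.002,0,0],"dr": [0,0,39.6]}]'

```text
time_s: 4.02
position: [0.4534, -0.2123, 0.2153]
tcp_rot: [[0.861, 0.109, 0.497], [0.095, -0.994, 0.053], [0.5, 0.001, -0.866]]
force: [0.2, 0.9, -0.3]
opening: 0.999
grasp_force: 0.0
```

Run:
```python
from m import *
from h import *
from rig import viewer
st()
c=viewer.capture("wrist");np.savez("pics/w1.npz",**c)
im=np.ascontiguousarray(cv2.resize(c["color"][:,:,::-1],(800,600),interpolation=cv2.INTER_CUBIC))
f=lambda P:draw(im,c,np.array(P),1/.64,np.zeros(2),(255,0,255))
f([inc(x,y,155) for x in(-127,) for y in(-13,13)]);f([inc(-77,y,z) for y in(-113,113) for z in (125,188)])
f([inc(-77,y,z) for y in(-13,13) for z in (135,155)]);
print(proj(c,tab(0))/.64)
cv2.imwrite("pics/w1.png",im)
```

```text
t4.0 q [-57.  12. 118.  41.  43.  -2.] gp [ 0.4441 -0.2133  0.2315] F [ 0.2  0.9 -0.3] open 0.999 gf 0.0
[[394.63179444 290.54201854]]
```

View pics/w1.png

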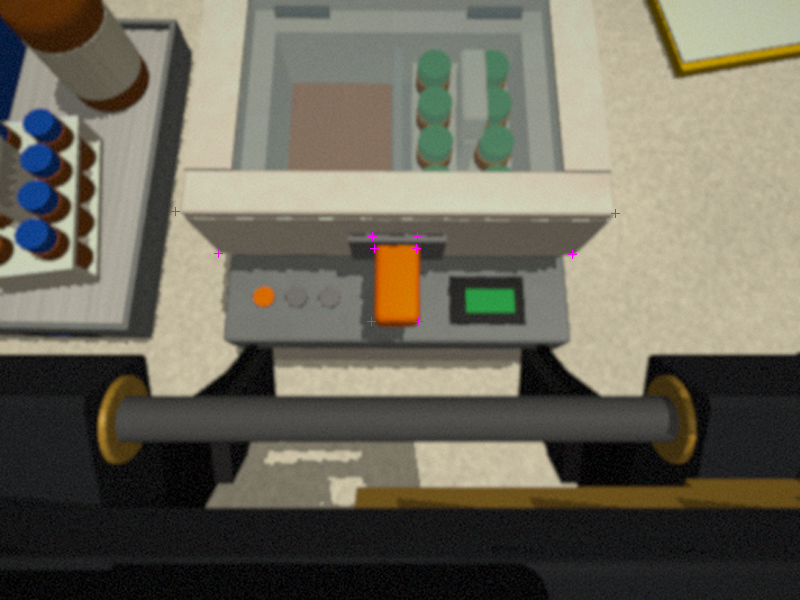

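```bash
sed -i 's/INC=np.array(.*6.0\])/INC=np.array([.599,-.1977,6.0])/; s/x,z=-215,20;/x,z=-218,20;/' m.py
python3 - <<'E'
from m import *
R0=R(6,30);rows([(tab(0),R0,4)])
E
```

```text
t4.1 q [-57.  12. 118.  41.  43.  -2.] gp [ 0.444  -0.2134  0.2314] F [-0.6 -1.1 -0.7] open 0.998 gf 0.0
{"offset":[-0.001, 0.0, 0.024],"dr":[-0.0, 0.0, 0.1]},
{"offset":[-0.002, 0.0, 0.049],"dr":[-0.0, 0.0, 0.2]},
{"offset":[-0.003, 0.001, 0.073],"dr":[-0.0, 0.0, 0.3]},
{"offset":[-0.004, 0.001, 0.098],"dr":[-0.1, 0.0, 0.4]},
```

servo_tool --targets '[{"offset": [-0.001,0,0.024],"dr": [0,0,0]},{"offset": [-0.002,0,0.049],"dr": [0,0,0]},{"offset": [-0.003,0.001,0.073],"dr": [0,0,0]},{"offset": [-0.004,0.001,0.09],"dr": [0,0,0]},{"offset": [-0.004,0.001,0.098],"dr": [0,0,0.4]},{"offset": [-0.004,0.001,0.098],"dr": [0,0,0.4]}]'

```text
time_s: 4.57
position: [0.4988, -0.2078, 0.1268]
tcp_rot: [[0.862, 0.106, 0.495], [0.09, -0.994, 0.056], [0.499, -0.004, -0.867]]
force: [0.2, 0.1, -0.1]
opening: 1.002
grasp_force: 0.0
```

servo_tool --targets '[{"offset": [0,0,0],"dr": [0,0,0]},{"offset": [0,0,0],"dr": [0,0,0]},{"offset": [0,0,0],"dr": [0,0,0]},{"offset": [0,0,0],"dr": [0,0,0]},{"offset": [0,0,0],"dr": [0,0,0]},{"offset": [0,0,0],"dr": [0,0,0]},{"offset": [0,0,0],"dr": [0,0,0]},{"offset": [0,0,0],"dr": [0,0,0]}]' --gripper 1

```text
time_s: 5.23
position: [0.499, -0.2087, 0.1289]
tcp_rot: [[0.861, 0.103, 0.498], [0.089, -0.995, 0.053], [0.501, -0.001, -0.866]]
force: [0.1, -0.0, -0.7]
opening: 0.477
grasp_force: 0.0
```

Run:
```python
from m import *
R0=R(6,30);s=bot.read_state();Rc=np.array(s["tcp_rot"])
rows([(tab(t),Rc,1) for t in np.linspace(.055,1.07,20)])
```

```text
t5.2 q [-51.  25. 119.  56.  30. -14.] gp [ 0.4897 -0.2097  0.1451] F [ 0.1 -0.  -0.7] open 0.477 gf 0.0
{"offset":[0.007, -0.001, -0.01],"dr":[-0.0, -0.0, 0.0]},
{"offset":[0.015, -0.001, -0.019],"dr":[-0.0, -0.0, 0.0]},
{"offset":[0.023, -0.001, -0.027],"dr":[-0.0, -0.0, 0.0]},
{"offset":[0.031, -0.001, -0.035],"dr":[-0.0, -0.0, 0.0]},
{"offset":[0.04, -0.001, -0.043],"dr":[-0.0, -0.0, 0.0]},
{"offset":[0.049, -0.001, -0.05],"dr":[-0.0, -0.0, 0.0]},
{"offset":[0.059, -0.001, -0.057],"dr":[-0.0, -0.0, 0.0]},
{"offset":[0.069, -0.001, -0.063],"dr":[-0.0, -0.0, 0.0]},
{"offset":[0.079, -0.001, -0.068],"dr":[-0.0, -0.0, 0.0]},
{"offset":[0.09, -0.001, -0.073],"dr":[-0.0, -0.0, 0.0]},
{"offset":[0.1, -0.001, -0.078],"dr":[-0.0, -0.0, 0.0]},
{"offset":[0.111, -0.001, -0.082],"dr":[-0.0, -0.0, 0.0]},
{"offset":[0.123, -0.001, -0.085],"dr":[-0.0, -0.0, 0.0]},
{"offset":[0.134, -0.001, -0.088],"dr":[-0.0, -0.0, 0.0]},
{"offset":[0.145, -0.001, -0.09],"dr":[-0.0, -0.0, 0.0]},
{"offset":[0.157, -0.001, -0.091],"dr":[-0.0, -0.0, 0.0]},
{"offset":[0.169, -0.001, -0.092],"dr":[-0.0, -0.0, 0.0]},
{"offset":[0.18, -0.001, -0.092],"dr":[-0.0, -0.0, 0.0]},
{"offset":[0.192, -0.001, -0.092],"dr":[-0.0, -0.0, 0.0]},
{"offset":[0.204, -0.001, -0.091],"dr":[-0.0, -0.0, 0.0]},
```

servo_tool --targets '[{"offset": [0,0,0],"dr": [0,0,0]},{"offset": [0,0,0],"dr": [0,0,0]},{"offset": [0,0,0],"dr": [0,0,0]},{"offset": [0,0,0],"dr": [0,0,0]},{"offset": [0,0,0],"dr": [0,0,0]},{"offset": [0,0,0],"dr": [0,0,0]}]'

```text
time_s: 5.73
position: [0.499, -0.2087, 0.1286]
tcp_rot: [[0.861, 0.103, 0.498], [0.089, -0.995, 0.053], [0.5, -0.002, -0.866]]
force: [0.3, -0.1, -0.1]
opening: 0.043
grasp_force: 0.2
```

Run:
```python
from m import *
from h import *
from rig import viewer
st()
ims=[]
for n,o,s in(("wrist",(130,120),1.6),("side",(200,60),3.0)):
    c=viewer.capture(n);np.savez(f"pics/{n}2.npz",**c)
    im=cv2.warpAffine(np.ascontiguousarray(c["color"][:,:,::-1]),np.array([[s,0,-o[0]*s],[0,s,-o[1]*s]]),(400,420),flags=cv2.INTER_CUBIC)
    draw(im,c,np.array([inc(x,y,z) for x in (-127,-77) for y in(-13,13) for z in(135,155)]),s,np.array(o),(255,0,255));ims.append(im)
cv2.imwrite("pics/p2.png",np.hstack(ims))
```

```text
t5.7 q [-51.  25. 119.  56.  30. -14.] gp [ 0.4897 -0.2096  0.1448] F [ 0.3 -0.1 -0.1] open 0.043 gf 0.2
```

View pics/p2.png

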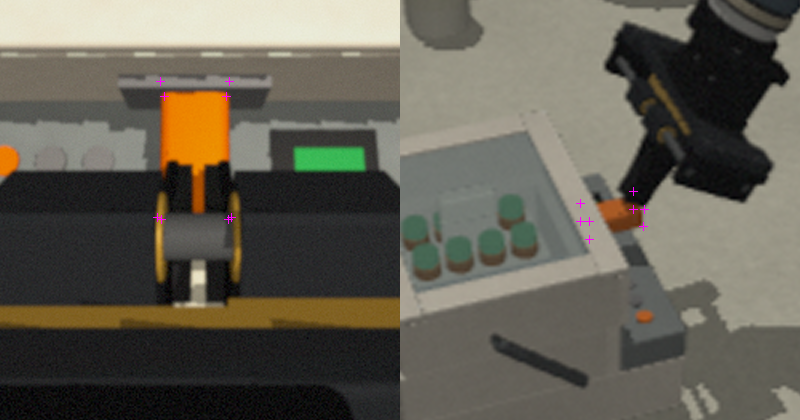

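Run:
```python
from m import *
from h import *
s=st();p=np.array(s["position"]);Rc=np.array(s["tcp_rot"]);S=load("pics/scene0.npz")
D=load("pics/side2.npz");W=load("pics/wrist2.npz")
print("TCP in tiles: wrist",(proj(W,p)-[130,120])*1.6,"side",(proj(D,p)-[200,60])*3+[400,0])
print("gp wrist",(proj(W,p-G*Rc[:,2])-[130,120])*1.6,"side",(proj(D,p-G*Rc[:,2])-[200,60])*3+[400,0])
print("tab centre side",(proj(D,tab(0))-[200,60])*3+[400,0])
W1=load("pics/w1.npz")
print("wrist cam origins",-W1["R"].T@W1["t"],-W["R"].T@W["t"],W["R"].round(3).tolist(),Rc.round(3).tolist())
```

```text
t5.8 q [-51.  25. 119.  56.  30. -14.] gp [ 0.4897 -0.2096  0.1448] F [0.1 0.2 0.7] open 0.017 gf 0.2
TCP in tiles: wrist [[196.01877677 155.0172616 ]] side [[609.72452422 229.04877423]]
gp wrist [[195.83761546 172.22619287]] side [[619.83613356 212.58409413]]
tab centre side [[620.02454245 212.74570063]]
wrist cam origins [ 0.41828265 -0.21663686  0.42241803] [ 0.46385784 -0.21336847  0.3357387 ] [[0.104, -0.995, -0.001], [-0.963, -0.1, -0.252], [0.25, 0.027, -0.968]] [[0.861, 0.103, 0.498], [0.089, -0.995, 0.053], [0.5, -0.002, -0.866]]
```

Run:
```python
from h import *
for n,(x0,x1,y0,y1) in(("wrist2",(222,284,165,265)),("w1",(225,285,145,215)),("side2",(255,290,112,145)),("side0",(255,290,112,145))):
    I=load(f"pics/{n}.npz")["color"].astype(int);print(n,x0,y0)
    for y in range(y0,y1,1 if n[0]=="s" else 2):
        print(y,"".join("O" if r>g*1.5 and r>80 else "#" if r+g+b<140 else "." if r+g+b<330 else " " for r,g,b in I[y,x0:x1]))
```

```text
wrist2 222 165
165 ..............................................................
167        ...............................      ..................
169                               .......                         
171                                                               
173                                                               
175 ..............................................................
177 ..........OOOOOOOOOOOOOOOOOOOOOOOOOOOOOOOOOOOOOOOO............
179 .........OOOOOOOOOOOOOOOOOOOOOOOOOOOOOOOOOOOOOOOOOOO..........
181 ........OOOOOOOOOOOOOOOOOOOOOOOOOOOOOOOOOOOOOOOOOOOO..........
183 ........OOOOOOOOOOOOOOOOOOOOOOOOOOOOOOOOOOOOOOOOOOOO..........
185 ........OOOOOOOOOOOOOOOOOOOOOOOOOOOOOOOOOOOOOOOOOOOO..........
187 ........OOOOOOOOOOOOOOOOOOOOOOOOOOOOOOOOOOOOOOOOOOOO..........
189 ........OOOOOOOOOOOOOOOOOOOOOOOOOOOOOOOOOOOOOOOOOOOO..........
191 .........OOOOOOOOOOOOOOOOOOOOOOOOOOOOOOOOOOOOOOOOOOO..........
193 .........OOOOOOOOOOOOOOOOOOOOOOOOOOOOOOOOOOOOOOOOOOO..........
195 ........OOOOOOOOOOOOOOOOOOOOOOOOOOOOOOOOOOOOOOOOOOOO..........
197 ........O
[... 6510 characters left out ...]
   .#.OOOOOOOOOOO.          
128            OOOOOOOOOOOOOO          
129 .           OOOOOOOOOOOOO.         
130 .           OOOOOOOOOOOOOO         
131 ..           OOOOOOOOOOOOO         
132 ..           OOOOOOOOOOOOO         
133 ...           OOOOOOOOOOOO         
134 ...           OOOOOOOOOOOO         
135 ....          .OOOOOOOOOO.         
136 ....           .OOOOO...           
137 .....          ........            
138 .....           .......            
139 ......           .......           
140 ......           ........          
141 .. ....           .......          
142 .......           ........         
143 ........          ........         
144 ........           ........
```

Run:
```python
from m import *
from h import *
s=st();p=np.array(s["position"]);Rc=np.array(s["tcp_rot"])
D=load("pics/side2.npz");W=load("pics/wrist2.npz");print(W["camera_matrix"][0,0])
for k in (0,.0187,.03,.04,.05):
    for dx in(-.0095,.0095):
        for n,c in(("side",D),("wrist",W)):
            print(k,dx,n,proj(c,[p-k*Rc[:,2]+dx*Rc[:,0]+dy*Rc[:,1] for dy in(-.013,.013)]).round(1).tolist(),end=" ")
        print()
I=load("pics/w1.npz")["color"].astype(int)
for y in range(210,270,3): print(y,"".join("O" if r>g*1.5 and r>80 else "#" if r+g+b<140 else "." if r+g+b<330 else " " for r,g,b in I[y,100:400:3]))
I=D["color"].astype(int)
for y in range(70,130,2): print(y,"".join("O" if r>g*1.5 and r>80 else "#" if r+g+b<140 else "." if r+g+b<330 else " " for r,g,b in I[y,260:340]))
```

```text
t5.8 q [-51.  25. 119.  56.  30. -14.] gp [ 0.4897 -0.2096  0.1448] F [0.1 0.2 0.7] open 0.017 gf 0.2
315.7471006216109
0 -0.0095 side [[274.4, 140.1], [271.2, 134.1]] 0 -0.0095 wrist [[233.1, 230.2], [271.9, 230.2]] 
0 0.0095 side [[268.6, 138.6], [265.4, 132.7]] 0 0.0095 wrist [[232.7, 203.2], [272.4, 203.2]] 
0.0187 -0.0095 side [[277.8, 134.6], [274.5, 128.7]] 0.0187 -0.0095 wrist [[231.2, 242.1], [273.6, 242.1]] 
0.0187 0.0095 side [[272.0, 133.1], [268.7, 127.1]] 0.0187 0.0095 wrist [[230.6, 212.8], [274.1, 212.8]] 
0.03 -0.0095 side [[279.9, 131.2], [276.6, 125.3]] 0.03 -0.0095 wrist [[229.9, 250.3], [274.8, 250.4]] 
0.03 0.0095 side [[274.1, 129.7], [270.8, 123.8]] 0.03 0.0095 wrist [[229.2, 219.6], [275.4, 219.6]] 
0.04 -0.0095 side [[281.8, 128.2], [278.4, 122.4]] 0.04 -0.0095 wrist [[228.6, 258.6], [275.9, 258.6]] 
0.04 0.0095 side [[275.9, 126.7], [272.6, 120.8]] 0.04 0.0095 wrist [[227.8, 226.3], [276.6, 226.3]] 
0.05 -0.0095 side [[283.7, 125.2], [280.3, 119.3]] 0.05 -0.0095 wrist [[227.1, 267.7], [277.2, 267.8]] 
0.05 0.0095 side [[277.8, 123.6], [274.4, 117.7]] 0.05 0
[... 3923 characters left out ...]
               .#############...###########################.                 
114                  .##############################################.               
116                 .##############..###############################.               
118                .#############...###############################                 
120   .......     .#############   .##############################.                 
122    ......    .############.        .######################.                     
124     .......  ..##########                ..##############.                      
126     .##..... ..#########                        ..######                        
128       OOOOOOOOOOOO####.
```

servo_tool --targets '[{"offset": [0,0,0],"dr": [0,0,0]},{"offset": [0,0,0],"dr": [0,0,0]},{"offset": [0,0,0],"dr": [0,0,0]},{"offset": [0,0,0],"dr": [0,0,0]},{"offset": [0,0,0],"dr": [0,0,0]},{"offset": [0,0,0],"dr": [0,0,0]},{"offset": [0,0,0],"dr": [0,0,0]},{"offset": [0,0,0],"dr": [0,0,0]},{"offset": [0,0,0.008],"dr": [0,0,0]},{"offset": [0,0,0.016],"dr": [0,0,0]},{"offset": [0,0,0.022],"dr": [0,0,0]},{"offset": [0,0,0.022],"dr": [0,0,0]}]' --gripper -0.4

```text
time_s: 6.83
position: [0.51, -0.2072, 0.1088]
tcp_rot: [[0.862, 0.104, 0.497], [0.088, -0.995, 0.054], [0.5, -0.003, -0.866]]
force: [-0.6, -0.2, -0.9]
opening: 0.692
grasp_force: 0.0
```

servo_tool --targets '[{"offset": [0,0,0],"dr": [0,0,0]},{"offset": [0,0,0],"dr": [0,0,0]},{"offset": [0,0,0],"dr": [0,0,0]},{"offset": [0,0,0],"dr": [0,0,0]},{"offset": [0,0,0],"dr": [0,0,0]},{"offset": [0,0,0],"dr": [0,0,0]},{"offset": [0,0,0],"dr": [0,0,0]},{"offset": [0,0,0],"dr": [0,0,0]},{"offset": [0,0,0],"dr": [0,0,0]}]' --gripper 1

```text
time_s: 7.58
position: [0.5097, -0.2062, 0.1096]
tcp_rot: [[0.861, 0.105, 0.497], [0.089, -0.995, 0.055], [0.5, -0.004, -0.866]]
force: [0.5, 3.8, 0.4]
opening: 0.3
grasp_force: 30.0
```

servo_tool --targets '[{"offset": [0.006,-0.001,-0.01],"dr": [0,0,0]},{"offset": [0.014,-0.001,-0.019],"dr": [0,0,0]},{"offset": [0.022,-0.001,-0.027],"dr": [0,0,0]},{"offset": [0.03,-0.001,-0.035],"dr": [0,0,0]},{"offset": [0.039,-0.001,-0.043],"dr": [0,0,0]},{"offset": [0.048,-0.001,-0.05],"dr": [0,0,0]},{"offset": [0.058,-0.001,-0.057],"dr": [0,0,0]},{"offset": [0.068,-0.001,-0.063],"dr": [0,0,0]},{"offset": [0.078,-0.001,-0.068],"dr": [0,0,0]},{"offset": [0.089,-0.001,-0.073],"dr": [0,0,0]}]'

```text
time_s: 8.42
position: [0.5491, -0.2021, 0.2168]
tcp_rot: [[0.863, 0.104, 0.495], [0.09, -0.995, 0.053], [0.498, -0.002, -0.867]]
force: [-1.9, -0.5, -1.7]
opening: 0.29
grasp_force: 30.0
```

```bash
sed -i 's/G=bot.grip_point_offset/G=.041/' m.py
python3 - <<'E'
from m import *
s=bot.read_state();Rc=np.array(s["tcp_rot"])
for t in (.5,.53,.56):print(t,tab(t))
rows([(tab(t),Rc,1) for t in np.linspace(.583,1.075,10)])
E
```

```text
0.5 [ 0.52567938 -0.20540631  0.24706642]
0.53 [ 0.52940209 -0.20501504  0.25246241]
0.56 [ 0.53328409 -0.20460702  0.25774369]
t8.4 q [-45.  17. 109.  37.  40.  14.] gp [ 0.5288 -0.2043  0.2524] F [-1.9 -0.5 -1.7] open 0.29 gf 30.0
{"offset":[0.011, 0.001, -0.004],"dr":[0.0, 0.0, 0.0]},
{"offset":[0.022, 0.001, -0.008],"dr":[0.0, 0.0, 0.0]},
{"offset":[0.034, 0.001, -0.012],"dr":[0.0, 0.0, 0.0]},
{"offset":[0.046, 0.001, -0.015],"dr":[0.0, 0.0, 0.0]},
{"offset":[0.057, 0.001, -0.017],"dr":[0.0, 0.0, 0.0]},
{"offset":[0.069, 0.001, -0.018],"dr":[0.0, 0.0, 0.0]},
{"offset":[0.081, 0.001, -0.019],"dr":[0.0, 0.0, 0.0]},
{"offset":[0.093, 0.001, -0.02],"dr":[0.0, 0.0, 0.0]},
{"offset":[0.105, 0.001, -0.019],"dr":[0.0, 0.0, 0.0]},
{"offset":[0.117, 0.001, -0.018],"dr":[0.0, 0.0, 0.0]},
```

servo_tool --targets '[{"offset": [0.011,0,-0.004],"dr": [0,0,0]},{"offset": [0.022,0,-0.008],"dr": [0,0,0]},{"offset": [0.034,0,-0.012],"dr": [0,0,0]},{"offset": [0.046,0,-0.015],"dr": [0,0,0]},{"offset": [0.057,0,-0.017],"dr": [0,0,0]},{"offset": [0.069,0,-0.018],"dr": [0,0,0]},{"offset": [0.081,0,-0.019],"dr": [0,0,0]},{"offset": [0.093,0,-0.02],"dr": [0,0,0]},{"offset": [0.105,0,-0.019],"dr": [0,0,0]},{"offset": [0.114,0,-0.018],"dr": [0,0,0]},{"offset": [0.114,0,-0.018],"dr": [0,0,0]}]'

```text
time_s: 9.33
position: [0.6409, -0.1926, 0.2916]
tcp_rot: [[0.86, 0.105, 0.5], [0.09, -0.995, 0.054], [0.503, -0.001, -0.865]]
force: [-3.5, 2.5, 6.5]
opening: 0.297
grasp_force: 30.0
```

servo_tool --targets '[{"offset": [0,0,0],"dr": [0,0,0]},{"offset": [0,0,0],"dr": [0,0,0]},{"offset": [0,0,0],"dr": [0,0,0]},{"offset": [0,0,0],"dr": [0,0,0]},{"offset": [0,0,0],"dr": [0,0,0]},{"offset": [0,0,0],"dr": [0,0,0]},{"offset": [0,0,0],"dr": [0,0,0]}]' --gripper -0.4

```text
time_s: 9.92
position: [0.6393, -0.1935, 0.2898]
tcp_rot: [[0.861, 0.103, 0.497], [0.088, -0.995, 0.053], [0.5, -0.002, -0.866]]
force: [-0.5, -1.2, -0.4]
opening: 0.673
grasp_force: 0.0
```

Run:
```python
from m import *
for t in (1.05,1.08):print(t,tab(t))
# blue: handle centre
B=np.array([.557,.083,.04+.085]);s=bot.read_state();Rc=np.array(s["tcp_rot"])
g=np.array(s["position"])-G*Rc[:,2]
Rb=R(12.9,30)
rows([(g-.12*Rc[:,2],Rc,1),(B-.13*Rb[:,2],Rb,1)])
```

```text
1.05 [ 0.61578552 -0.19593577  0.32404968]
1.08 [ 0.62176418 -0.19530739  0.32669337]
t9.9 q [-37.  18.  94.  27.  49.  33.] gp [ 0.6189 -0.1957  0.3253] F [-0.5 -1.2 -0.4] open 0.673 gf 0.0
{"offset":[0.0, 0.0, -0.12],"dr":[-0.0, -0.0, -0.0]},
{"offset":[-0.129, -0.278, 0.028],"dr":[3.4, -0.0, -6.1]},
```

servo_tool --targets '[{"offset": [0,0,-0.03],"dr": [0,0,0]},{"offset": [0,0,-0.07],"dr": [0,0,0]},{"offset": [0,0,-0.11],"dr": [0,0,0]},{"offset": [-0.03,-0.02,-0.13],"dr": [0,0,0]},{"offset": [-0.06,-0.05,-0.12],"dr": [0,0,0]},{"offset": [-0.09,-0.09,-0.1],"dr": [1,0,-2]},{"offset": [-0.129,-0.278,0.028],"dr": [3.4,0,-6.1]},{"offset": [-0.129,-0.278,0.028],"dr": [3.4,0,-6.1]},{"offset": [-0.129,-0.278,0.028],"dr": [3.4,0,-6.1]},{"offset": [-0.129,-0.278,0.028],"dr": [3.4,0,-6.1]},{"offset": [-0.129,-0.278,0.028],"dr": [3.4,0,-6.1]},{"offset": [-0.129,-0.278,0.028],"dr": [3.4,0,-6.1]},{"offset": [-0.129,-0.278,0.028],"dr": [3.4,0,-6.1]},{"offset": [-0.129,-0.278,0.028],"dr": [3.4,0,-6.1]}]'

```text
time_s: 11.08
position: [0.5123, 0.0753, 0.2004]
tcp_rot: [[0.844, 0.227, 0.485], [0.197, -0.974, 0.114], [0.498, -0.001, -0.867]]
force: [0.9, -0.6, 1.2]
opening: 0.702
grasp_force: 0.0
```

Run:
```python
from m import *
from h import *
from rig import viewer
st();B=[.557,.083,12.9]
c=viewer.capture("wrist");np.savez("pics/w3.npz",**c);W=c
a=np.ascontiguousarray(cv2.resize(c["color"][:,:,::-1],None,fx=1.2,fy=1.2,interpolation=cv2.INTER_CUBIC)[:330,:500])
draw(a,c,tf(B,[[x,y,z] for x in(-25,25) for y in(-8,8) for z in(98,)],.04),1.2,np.zeros(2),(0,255,0))
c=viewer.capture("side");np.savez("pics/side3.npz",**c);o=np.array([160,0]);s=1.6
b=np.ascontiguousarray(cv2.warpAffine(np.ascontiguousarray(c["color"][:,:,::-1]),np.array([[s,0,-o[0]*s],[0,s,-o[1]*s]]),(300,330)))
cv2.imwrite("pics/p3.png",np.hstack([a,b]))
```

```text
t11.1 q [-13.  12. 121.  34.  23.  35.] gp [0.4924 0.0706 0.2359] F [ 0.9 -0.6  1.2] open 0.702 gf 0.0
```

View pics/p3.png

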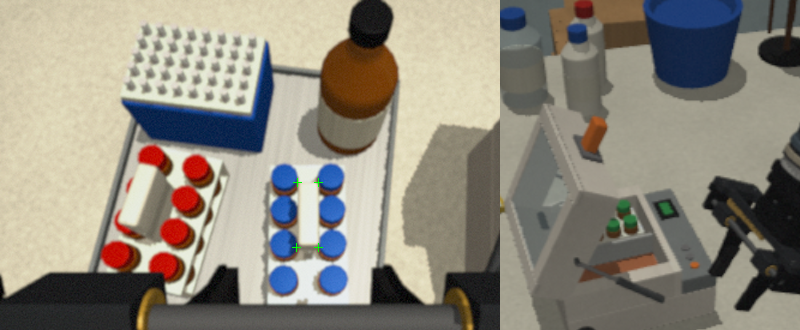

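```bash
sed -i 's/^INC/G0=0\nINC/; s/G=.041/G=.046/' m.py
python3 - <<'E'
from m import *
Rb=R(12.9,30);B=np.array([.557,.083,.125])
rows([(B-.005*Rb[:,2],Rb,5),(B,Rb,1)])
E
```

```text
t11.2 q [-13.  12. 121.  34.  23.  35.] gp [0.4921 0.0675 0.2423] F [-0.3 -0.3 -0.5] open 0.699 gf 0.0
{"offset":[-0.0, -0.0, 0.026],"dr":[0.0, -0.0, 0.0]},
{"offset":[-0.001, -0.0, 0.052],"dr":[0.0, -0.1, 0.0]},
{"offset":[-0.001, -0.001, 0.078],"dr":[0.1, -0.1, 0.0]},
{"offset":[-0.001, -0.001, 0.104],"dr":[0.1, -0.1, 0.0]},
{"offset":[-0.001, -0.001, 0.13],"dr":[0.1, -0.1, 0.0]},
{"offset":[-0.001, -0.001, 0.135],"dr":[0.1, -0.1, 0.0]},
```

servo_tool --targets '[{"offset": [0,0,0.026],"dr": [0,0,0]},{"offset": [-0.001,0,0.052],"dr": [0,0,0]},{"offset": [-0.001,0,0.078],"dr": [0,0,0]},{"offset": [-0.001,0,0.104],"dr": [0,0,0]},{"offset": [-0.001,-0.001,0.122],"dr": [0,0,0]},{"offset": [-0.001,-0.001,0.135],"dr": [0,0,0]},{"offset": [-0.001,-0.001,0.135],"dr": [0,0,0]}]'

```text
time_s: 11.77
position: [0.5807, 0.0867, 0.0834]
tcp_rot: [[0.844, 0.219, 0.489], [0.19, -0.976, 0.109], [0.501, 0.001, -0.865]]
force: [0.7, 0.8, -1.2]
opening: 0.698
grasp_force: 0.0
```

servo_tool --targets '[{"offset": [0,0,0],"dr": [0,0,0]},{"offset": [0,0,0],"dr": [0,0,0]},{"offset": [0,0,0],"dr": [0,0,0]},{"offset": [0,0,0],"dr": [0,0,0]},{"offset": [0,0,0],"dr": [0,0,0]},{"offset": [0,0,0],"dr": [0,0,0]},{"offset": [0,0,0],"dr": [0,0,0]},{"offset": [0,0,0],"dr": [0,0,0]},{"offset": [0,0,0],"dr": [0,0,0]},{"offset": [0,0,0],"dr": [0,0,0]}]' --gripper 1

```text
time_s: 12.6
position: [0.5783, 0.0888, 0.0843]
tcp_rot: [[0.844, 0.223, 0.488], [0.194, -0.975, 0.111], [0.5, 0.001, -0.866]]
force: [-1.5, -2.0, 1.7]
opening: 0.179
grasp_force: 30.0
```

Run:
```python
from m import *
s=st();Rc=np.array(s["tcp_rot"]);g=np.array(s["position"])-G*Rc[:,2];Rb=R(6,30)
print(inc(18,46,158),inc(-130,46,250),g)
rows([(g+[0,0,.03],Rc,1),(g+[-.02,0,.10],Rc,1),(inc(-125,46,73+85+70),Rb,1)])
```

```text
t12.6 q [ -8.  31. 119.  83.  11. -12.] gp [0.5558 0.0837 0.1241] F [-1.5 -2.   1.7] open 0.179 gf 30.0
[ 0.61209308 -0.15007048  0.158     ] [ 0.46490384 -0.16554069  0.25      ] [0.55583269 0.08370258 0.12414279]
t12.6 q [ -8.  31. 119.  83.  11. -12.] gp [0.5558 0.0837 0.1241] F [-1.5 -2.   1.7] open 0.179 gf 30.0
{"offset":[0.015, 0.0, -0.026],"dr":[-0.0, 0.0, -0.0]},
{"offset":[0.033, -0.004, -0.096],"dr":[-0.0, 0.0, -0.0]},
{"offset":[-0.069, 0.226, -0.16],"dr":[-3.4, -0.0, 6.0]},
```

Run:
```python
from m import *
s=bot.read_state();Rc=np.array(s["tcp_rot"]);g=np.array(s["position"])-G*Rc[:,2];Rb=R(6,30)
rows([(g+[0,0,.02],Rc,2),(g+[0,0,.112],Rc,4),([.465,.05,.236],Rc,4),(inc(-127,46,236),Rb,9)])
```

```text
t12.6 q [ -8.  31. 119.  83.  11. -12.] gp [0.5558 0.0837 0.1241] F [-1.5 -2.   1.7] open 0.179 gf 30.0
{"offset":[0.005, 0.0, -0.009],"dr":[-0.0, 0.0, -0.0]},
{"offset":[0.01, 0.0, -0.017],"dr":[-0.0, 0.0, -0.0]},
{"offset":[0.022, 0.0, -0.037],"dr":[-0.0, 0.0, -0.0]},
{"offset":[0.033, 0.0, -0.057],"dr":[-0.0, 0.0, -0.0]},
{"offset":[0.045, 0.0, -0.077],"dr":[-0.0, 0.0, -0.0]},
{"offset":[0.056, 0.0, -0.097],"dr":[-0.0, 0.0, -0.0]},
{"offset":[0.035, 0.003, -0.109],"dr":[-0.0, 0.0, -0.0]},
{"offset":[0.014, 0.006, -0.121],"dr":[-0.0, 0.0, -0.0]},
{"offset":[-0.006, 0.01, -0.133],"dr":[-0.0, 0.0, -0.0]},
{"offset":[-0.027, 0.013, -0.145],"dr":[-0.0, 0.0, -0.0]},
{"offset":[-0.032, 0.036, -0.147],"dr":[-0.4, -0.0, 0.7]},
{"offset":[-0.036, 0.06, -0.15],"dr":[-0.8, -0.0, 1.3]},
{"offset":[-0.04, 0.084, -0.152],"dr":[-1.1, -0.0, 2.0]},
{"offset":[-0.045, 0.107, -0.155],"dr":[-1.5, -0.0, 2.7]},
{"offset":[-0.049, 0.131, -0.157],"dr":[-1.9, -0.0, 3.3]},
{"offset":[-0.053, 0.155, -0.16],"dr":[-2.3, -0.0, 4.0]},
{"offset":[-0.058, 0.178, -0.162],"dr":[-2.6, -0.0, 4.7]},
{"offset":[-0.062, 0.202, -0.165],"dr":[-3.0, -0.0, 5.3]},
{"offset":[-0.067, 0.226, -0.167],"dr":[-3.4, -0.0, 6.0]},
```

servo_tool --targets '[{"offset": [0.005,0,-0.009],"dr": [0,0,0]},{"offset": [0.01,0,-0.017],"dr": [0,0,0]},{"offset": [0.022,0,-0.037],"dr": [0,0,0]},{"offset": [0.033,0,-0.057],"dr": [0,0,0]},{"offset": [0.045,0,-0.077],"dr": [0,0,0]},{"offset": [0.056,0,-0.097],"dr": [0,0,0]},{"offset": [0.056,0,-0.097],"dr": [0,0,0]}]'

```text
time_s: 13.18
position: [0.5805, 0.0888, 0.201]
tcp_rot: [[0.84, 0.224, 0.495], [0.196, -0.974, 0.11], [0.507, 0.004, -0.862]]
force: [2.5, -1.0, -2.8]
opening: 0.182
grasp_force: 30.0
```

servo_tool --targets '[{"offset": [-0.02,0.003,-0.012],"dr": [0,0,0]},{"offset": [-0.042,0.006,-0.024],"dr": [0,0,0]},{"offset": [-0.062,0.01,-0.036],"dr": [0,0,0]},{"offset": [-0.083,0.013,-0.048],"dr": [0,0,0]},{"offset": [-0.088,0.036,-0.05],"dr": [-0.4,0,0.7]},{"offset": [-0.092,0.06,-0.053],"dr": [-0.8,0,1.3]},{"offset": [-0.096,0.084,-0.055],"dr": [-1.1,0,2]},{"offset": [-0.101,0.107,-0.058],"dr": [-1.5,0,2.7]},{"offset": [-0.105,0.131,-0.06],"dr": [-1.9,0,3.3]},{"offset": [-0.109,0.155,-0.063],"dr": [-2.3,0,4]},{"offset": [-0.114,0.178,-0.065],"dr": [-2.6,0,4.7]},{"offset": [-0.118,0.202,-0.068],"dr": [-3,0,5.3]},{"offset": [-0.123,0.226,-0.07],"dr": [-3.4,0,6]},{"offset": [-0.123,0.226,-0.07],"dr": [-3.4,0,6]}]'

```text
time_s: 14.35
position: [0.4917, -0.1683, 0.1945]
tcp_rot: [[0.861, 0.1, 0.498], [0.088, -0.995, 0.047], [0.501, 0.003, -0.866]]
force: [0.7, 0.7, -3.9]
opening: 0.186
grasp_force: 30.0
```

Run:
```python
from m import *
from h import *
from rig import viewer
st();print(inc(-127,46,236))
c=viewer.capture("side");np.savez("pics/side4.npz",**c);o=np.array([150,20]);s=2.
a=cv2.warpAffine(np.ascontiguousarray(c["color"][:,:,::-1]),np.array([[s,0,-o[0]*s],[0,s,-o[1]*s]]),(420,420),flags=cv2.INTER_CUBIC)
draw(a,c,np.array([inc(x,y,70) for x in (-57,93) for y in(3,89)]),s,o,(255,0,255))
draw(a,c,np.array([inc(x,y,125) for x in (-57,93) for y in(3,89)]),s,o,(0,255,0))
c=viewer.capture("scene");np.savez("pics/scene4.npz",**c);o=np.array([60,80]);s=1.9
b=cv2.warpAffine(np.ascontiguousarray(c["color"][:,:,::-1]),np.array([[s,0,-o[0]*s],[0,s,-o[1]*s]]),(380,420),flags=cv2.INTER_CUBIC)
draw(b,c,np.array([inc(x,y,70) for x in (-57,93) for y in(3,89)]),s,o,(255,0,255))
cv2.imwrite("pics/p4.png",np.hstack([a,b]))
```

```text
t14.3 q [-47.  15. 119.  44.  35.   3.] gp [ 0.4687 -0.1705  0.2344] F [ 0.7  0.7 -3.9] open 0.186 gf 30.0
[ 0.46788741 -0.16522711  0.236     ]
```

View pics/p4.png

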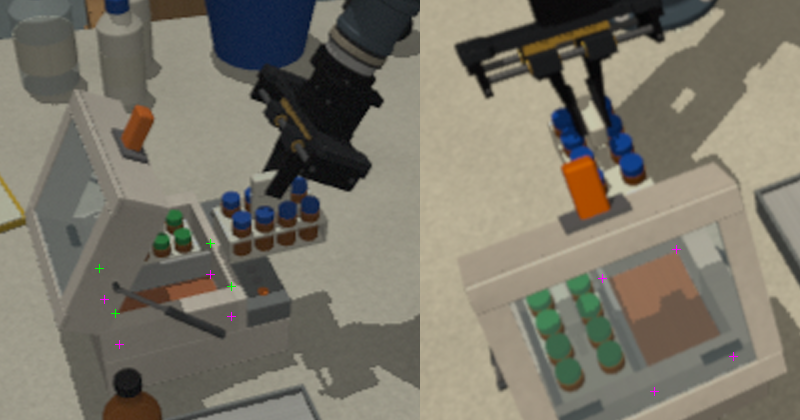

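Run:
```python
from m import *
from h import *
from g import bp
pl=np.array([inc(x,y,73) for x,y in((-55,5),(-55,87),(91,87),(91,5))])
ainv=lambda P:(np.array([[np.cos(.1047),np.sin(.1047)],[-np.sin(.1047),np.cos(.1047)]])@(P[:2]-INC[:2])*1e3).round(0).tolist()
for n in("scene0","scene4","w1"):
    c=load(f"pics/{n}.npz");I=c["color"].astype(int);r,g,b=I[...,0],I[...,1],I[...,2]
    m=((r>g*1.14)&(r<g*1.45)&(g>b*1.05)&(r>60)).astype(np.uint8)
    pp=proj(c,pl);roi=np.zeros_like(m);cv2.fillConvexPoly(roi,pp.astype(np.int32),1);roi=cv2.dilate(roi,np.ones((31,31)));m=cv2.morphologyEx(m*roi,cv2.MORPH_OPEN,np.ones((3,3)))
    k,l,stt,_=cv2.connectedComponentsWithStats(m);i=1+stt[1:,4].argmax()
    ct=cv2.findContours((l==i).astype(np.uint8),0,2)[0][0];h=cv2.convexHull(ct);q=cv2.approxPolyDP(h,4,True)[:,0]
    print(n,stt[i].tolist(),"pred",pp.round().tolist(),"\n obs",q.tolist(),"inc",[ainv(bp(c,u,.073)) for u in q.astype(float)])
```

```text
scene0 [161, 214, 48, 42, 1230] pred [[157.0, 226.0], [194.0, 211.0], [223.0, 266.0], [184.0, 284.0]] 
 obs [[195, 214], [208, 241], [173, 255], [161, 227]] inc [[-47.0, 86.0], [26.0, 83.0], [24.0, 9.0], [-49.0, 11.0]]
scene4 [161, 213, 56, 59, 2001] pred [[157.0, 226.0], [194.0, 211.0], [223.0, 266.0], [184.0, 284.0]] 
 obs [[195, 213], [216, 256], [180, 271], [161, 226]] inc [[-50.0, 87.0], [64.0, 83.0], [63.0, 8.0], [-51.0, 12.0]]
w1 [185, 54, 65, 55, 3332] pred [[250.0, 160.0], [180.0, 160.0], [187.0, 53.0], [251.0, 53.0]] 
 obs [[248, 55], [248, 108], [187, 107], [190, 54]] inc [[88.0, 8.0], [13.0, 8.0], [14.0, 82.0], [89.0, 83.0]]
```

Run:
```python
from m import *
Rb=R(6,30)
rows([(inc(-85,46,225),Rb,3),(inc(-5,46,214.5),Rb,5),(inc(11,46,214.5),Rb,3)])
```

```text
t14.4 q [-47.  15. 119.  44.  35.   3.] gp [ 0.4671 -0.1652  0.2337] F [-0.   0.6 -4.9] open 0.185 gf 30.0
{"offset":[0.011, 0.0, 0.01],"dr":[-0.1, 0.0, -0.0]},
{"offset":[0.022, 0.0, 0.019],"dr":[-0.1, 0.1, -0.1]},
{"offset":[0.033, 0.0, 0.029],"dr":[-0.2, 0.1, -0.1]},
{"offset":[0.046, 0.0, 0.039],"dr":[-0.2, 0.1, -0.1]},
{"offset":[0.058, 0.0, 0.048],"dr":[-0.2, 0.1, -0.1]},
{"offset":[0.071, 0.0, 0.058],"dr":[-0.2, 0.1, -0.1]},
{"offset":[0.084, 0.0, 0.068],"dr":[-0.2, 0.1, -0.1]},
{"offset":[0.097, 0.0, 0.078],"dr":[-0.2, 0.1, -0.1]},
{"offset":[0.102, 0.0, 0.08],"dr":[-0.2, 0.1, -0.1]},
{"offset":[0.106, 0.0, 0.083],"dr":[-0.2, 0.1, -0.1]},
{"offset":[0.111, 0.0, 0.086],"dr":[-0.2, 0.1, -0.1]},
```

servo_tool --targets '[{"offset": [0.011,0,0.01],"dr": [0,0,0]},{"offset": [0.022,0,0.019],"dr": [0,0,0]},{"offset": [0.033,0,0.029],"dr": [0,0,0]},{"offset": [0.046,0,0.039],"dr": [0,0,0]},{"offset": [0.058,0,0.048],"dr": [0,0,0]},{"offset": [0.071,0,0.058],"dr": [0,0,0]},{"offset": [0.084,0,0.068],"dr": [0,0,0]},{"offset": [0.097,0,0.078],"dr": [0,0,0]},{"offset": [0.102,0,0.08],"dr": [0,0,0]},{"offset": [0.106,0,0.083],"dr": [0,0,0]},{"offset": [0.111,0,0.086],"dr": [0,0,0]},{"offset": [0.111,0,0.086],"dr": [0,0,0]}]'

```text
time_s: 15.45
position: [0.6291, -0.1475, 0.1761]
tcp_rot: [[0.861, 0.106, 0.497], [0.091, -0.994, 0.054], [0.5, -0.001, -0.866]]
force: [-0.4, 0.1, -4.2]
opening: 0.178
grasp_force: 30.0
```

Run:
```python
from m import *
Rb=R(6,30)
a=np.deg2rad(6);s=bot.read_state()
rows([(inc(14,46,185),Rb,4),(inc(16,46,168),Rb,3),(inc(16,46,162),Rb,2)])
g=np.array(s["position"])-G*np.array(s["tcp_rot"])[:,2]-np.r_[INC[:2],0]
print("inc",g[0]*np.cos(a)+g[1]*np.sin(a),-g[0]*np.sin(a)+g[1]*np.cos(a),g[2], np.round(s["tcp_rot"],3).tolist(),s["moment"])
```

```text
t15.4 q [-33.  25. 105.  37.  32.  23.] gp [ 0.6063 -0.15    0.2159] F [-0.4  0.1 -4.2] open 0.178 gf 30.0
{"offset":[-0.003, 0.0, 0.007],"dr":[-0.0, 0.0, 0.0]},
{"offset":[-0.007, 0.0, 0.014],"dr":[-0.0, 0.0, 0.0]},
{"offset":[-0.01, 0.001, 0.021],"dr":[-0.1, 0.0, 0.0]},
{"offset":[-0.014, 0.001, 0.028],"dr":[-0.1, 0.0, 0.0]},
{"offset":[-0.016, 0.001, 0.033],"dr":[-0.1, 0.0, 0.0]},
{"offset":[-0.018, 0.001, 0.038],"dr":[-0.1, 0.0, 0.0]},
{"offset":[-0.021, 0.001, 0.043],"dr":[-0.1, 0.0, 0.0]},
{"offset":[-0.022, 0.001, 0.046],"dr":[-0.1, 0.0, 0.0]},
{"offset":[-0.024, 0.001, 0.049],"dr":[-0.1, 0.0, 0.0]},
inc 0.012237241997109979 0.04672543042725867 0.21591594893214427 [[0.861, 0.106, 0.497], [0.091, -0.994, 0.054], [0.5, -0.001, -0.866]] [-0.13097207  0.82786663  0.00380805]
```

servo_tool --targets '[{"offset": [-0.003,0,0.007],"dr": [0,0,0]},{"offset": [-0.007,0,0.014],"dr": [0,0,0]},{"offset": [-0.01,0.001,0.021],"dr": [0,0,0]},{"offset": [-0.014,0.001,0.028],"dr": [0,0,0]},{"offset": [-0.016,0.001,0.033],"dr": [0,0,0]},{"offset": [-0.018,0.001,0.038],"dr": [0,0,0]},{"offset": [-0.021,0.001,0.043],"dr": [0,0,0]},{"offset": [-0.022,0.001,0.046],"dr": [0,0,0]},{"offset": [-0.024,0.001,0.049],"dr": [0,0,0]},{"offset": [-0.024,0.001,0.049],"dr": [0,0,0]},{"offset": [-0.024,0.001,0.049],"dr": [0,0,0]}]'

```text
time_s: 16.37
position: [0.6329, -0.1487, 0.1219]
tcp_rot: [[0.861, 0.105, 0.497], [0.09, -0.994, 0.053], [0.5, -0.001, -0.866]]
force: [0.4, 0.2, -3.4]
opening: 0.183
grasp_force: 30.0
```

```bash
python3 -c "
from m import *
st()"
```

```text
t16.4 q [-33.  30. 107.  46.  26.  12.] gp [ 0.6101 -0.1512  0.1617] F [ 0.4  0.2 -3.4] open 0.183 gf 30.0
```

servo_tool --targets '[{"offset": [-0.0005,0,0.001],"dr": [0,0,0]},{"offset": [-0.001,0,0.0017],"dr": [0,0,0]},{"offset": [-0.0015,0,0.0026],"dr": [0,0,0]},{"offset": [-0.002,0,0.0035],"dr": [0,0,0]},{"offset": [-0.0023,0,0.004],"dr": [0,0,0]},{"offset": [-0.0023,0,0.004],"dr": [0,0,0]}]'

```text
time_s: 16.87
position: [0.6332, -0.1488, 0.1178]
tcp_rot: [[0.861, 0.105, 0.498], [0.09, -0.994, 0.053], [0.501, -0.001, -0.865]]
force: [-0.2, -0.3, -1.9]
opening: 0.182
grasp_force: 30.0
```

servo_tool --targets '[{"offset": [-0.0003,0,0.0005],"dr": [0,0,0]},{"offset": [-0.0005,0,0.001],"dr": [0,0,0]},{"offset": [-0.0007,0,0.0013],"dr": [0,0,0]},{"offset": [-0.0007,0,0.0013],"dr": [0,0,0]}]'

```text
time_s: 17.2
position: [0.6335, -0.149, 0.1174]
tcp_rot: [[0.86, 0.105, 0.5], [0.091, -0.995, 0.052], [0.502, 0.0, -0.865]]
force: [-4.8, 0.5, 6.9]
opening: 0.182
grasp_force: 30.0
```

servo_tool --targets '[{"offset": [0,0,0],"dr": [0,0,0]},{"offset": [0,0,0],"dr": [0,0,0]},{"offset": [0,0,0],"dr": [0,0,0]},{"offset": [0,0,0],"dr": [0,0,0]},{"offset": [0,0,0],"dr": [0,0,0]},{"offset": [0,0,0],"dr": [0,0,0]},{"offset": [0,0,0],"dr": [0,0,0]}]' --gripper -0.4

```text
time_s: 17.78
position: [0.633, -0.1487, 0.1158]
tcp_rot: [[0.861, 0.105, 0.497], [0.091, -0.994, 0.053], [0.5, -0.001, -0.866]]
force: [-1.0, 0.6, -0.2]
opening: 0.625
grasp_force: 0.0
```

servo_tool --targets '[{"offset": [0,0,-0.015],"dr": [0,0,0]},{"offset": [0,0,-0.035],"dr": [0,0,0]},{"offset": [0,0,-0.065],"dr": [0,0,0]},{"offset": [0,0,-0.1],"dr": [0,0,0]},{"offset": [0,0,-0.14],"dr": [0,0,0]},{"offset": [-0.03,0,-0.16],"dr": [0,0,0]},{"offset": [-0.05,0,-0.16],"dr": [0,0,0]},{"offset": [-0.05,0,-0.16],"dr": [0,0,0]}]'

```text
time_s: 18.45
position: [0.5068, -0.1605, 0.2287]
tcp_rot: [[0.862, 0.104, 0.495], [0.089, -0.995, 0.054], [0.498, -0.003, -0.867]]
force: [-0.7, 0.2, 0.4]
opening: 0.698
grasp_force: 0.0
```

Run:
```python
from m import *
from h import *
from rig import viewer
st()
c=viewer.capture("wrist");np.savez("pics/w5.npz",**c)
a=np.ascontiguousarray(cv2.resize(c["color"][:,:,::-1],None,fx=.95,fy=.95,interpolation=cv2.INTER_AREA))[:,:480]
c=viewer.capture("side");np.savez("pics/side5.npz",**c);o=np.array([155,50]);s=2.
b=cv2.warpAffine(np.ascontiguousarray(c["color"][:,:,::-1]),np.array([[s,0,-o[0]*s],[0,s,-o[1]*s]]),(320,a.shape[0]),flags=cv2.INTER_CUBIC)
draw(b,c,np.array([tab(1.08)]),s,o,(255,0,255))
cv2.imwrite("pics/p5.png",np.hstack([a,b]))
# next: back on tab
G_=.041
Rb=R(6,30);t=tab(1.08)
rows([(t-.12*Rb[:,2],Rb,1),(t+.005*Rb[:,2],Rb,1)])
```

```text
t18.4 q [-45.  12. 115.  37.  40.  13.] gp [ 0.484  -0.163   0.2685] F [-0.7  0.2  0.4] open 0.698 gf 0.0
t18.6 q [-45.  12. 115.  37.  40.  13.] gp [ 0.4873 -0.1645  0.2694] F [ 0.7 -0.6 -0.1] open 0.703 gf 0.0
{"offset":[0.142, 0.044, -0.104],"dr":[-0.0, -0.0, -0.1]},
{"offset":[0.142, 0.044, 0.021],"dr":[-0.0, -0.0, -0.1]},
```

View pics/p5.png

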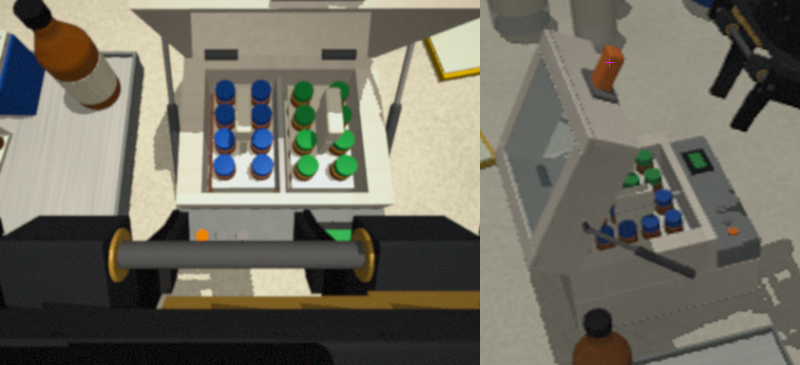

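servo_tool --targets '[{"offset": [0.01,0.01,-0.035],"dr": [0,0,0]},{"offset": [0.02,0.02,-0.07],"dr": [0,0,0]},{"offset": [0.04,0.03,-0.104],"dr": [0,0,0]},{"offset": [0.075,0.04,-0.104],"dr": [0,0,0]},{"offset": [0.11,0.044,-0.104],"dr": [0,0,0]},{"offset": [0.142,0.044,-0.104],"dr": [0,0,0]},{"offset": [0.142,0.044,-0.104],"dr": [0,0,0]},{"offset": [0.142,0.044,-0.07],"dr": [0,0,0]},{"offset": [0.142,0.044,-0.035],"dr": [0,0,0]},{"offset": [0.142,0.044,-0.005],"dr": [0,0,0]},{"offset": [0.142,0.044,0.014],"dr": [0,0,0]},{"offset": [0.142,0.044,0.021],"dr": [0,0,0]},{"offset": [0.142,0.044,0.021],"dr": [0,0,0]}]'

```text
time_s: 19.63
position: [0.6475, -0.1903, 0.2793]
tcp_rot: [[0.863, 0.106, 0.494], [0.09, -0.994, 0.056], [0.497, -0.004, -0.868]]
force: [-0.2, 0.6, 0.4]
opening: 0.696
grasp_force: 0.0
```

Run:
```python
from m import *
s=st();print(tab(1.08)+.005*R(6,30)[:,2])
```

```text
t19.6 q [-36.  19.  93.  27.  48.  33.] gp [ 0.6248 -0.1929  0.3192] F [-0.2  0.6  0.4] open 0.696 gf 0.0
[ 0.62425049 -0.19504607  0.32236324]
```

servo_tool --targets '[{"offset": [0.001,0.002,-0.002],"dr": [0,0,0]},{"offset": [0.001,0.002,-0.002],"dr": [0,0,0]},{"offset": [0.001,0.002,-0.002],"dr": [0,0,0]},{"offset": [0.001,0.002,-0.002],"dr": [0,0,0]},{"offset": [0.001,0.002,-0.002],"dr": [0,0,0]},{"offset": [0.001,0.002,-0.002],"dr": [0,0,0]},{"offset": [0.001,0.002,-0.002],"dr": [0,0,0]},{"offset": [0.001,0.002,-0.002],"dr": [0,0,0]},{"offset": [0.001,0.002,-0.002],"dr": [0,0,0]}]' --gripper 1

```text
time_s: 20.38
position: [0.6475, -0.1918, 0.2853]
tcp_rot: [[0.861, 0.106, 0.498], [0.09, -0.994, 0.056], [0.501, -0.003, -0.866]]
force: [-2.8, 4.1, 3.9]
opening: 0.301
grasp_force: 30.0
```

Run:
```python
from m import *
s=st();Rc=np.array(s["tcp_rot"]);g=np.array(s["position"])-G*Rc[:,2];d=g-tab(1.08);print(d)
# work out grip point in hood local frame at th=1.08 and rotate it
a=np.deg2rad(6);h=inc(108,0,125);v=g-h;X=v[0]*np.cos(a)+v[1]*np.sin(a);th=1.08
x=X*np.cos(th)-v[2]*np.sin(th);z=X*np.sin(th)+v[2]*np.cos(th);y=-v[0]*np.sin(a)+v[1]*np.cos(a);print("local",x*1e3,z*1e3,y*1e3)
pt=lambda t:inc(108+1e3*(x*np.cos(t)+z*np.sin(t)),y*1e3,125+1e3*(-x*np.sin(t)+z*np.cos(t)))
rows([(pt(t),Rc,1) for t in np.linspace(1.08,0,31)[1:]])
```

```text
t20.4 q [-36.  19.  93.  27.  49.  33.] gp [ 0.6246 -0.1944  0.3251] F [-2.8  4.1  3.9] open 0.301 gf 30.0
[ 0.00279817  0.00094754 -0.00161715]
local -215.21543296987034 21.77949237203561 0.6498638261132685
t20.4 q [-36.  19.  93.  27.  49.  33.] gp [ 0.6246 -0.1944  0.3251] F [-2.8  4.1  3.9] open 0.301 gf 30.0
{"offset":[-0.008, -0.0, -0.001],"dr":[0.0, 0.0, -0.0]},
{"offset":[-0.015, -0.0, -0.002],"dr":[0.0, 0.0, -0.0]},
{"offset":[-0.023, -0.0, -0.002],"dr":[0.0, 0.0, -0.0]},
{"offset":[-0.031, -0.0, -0.002],"dr":[0.0, 0.0, -0.0]},
{"offset":[-0.039, 0.0, -0.002],"dr":[0.0, 0.0, -0.0]},
{"offset":[-0.047, 0.0, -0.001],"dr":[0.0, 0.0, -0.0]},
{"offset":[-0.054, 0.0, -0.0],"dr":[0.0, 0.0, -0.0]},
{"offset":[-0.062, 0.0, 0.001],"dr":[0.0, 0.0, -0.0]},
{"offset":[-0.07, 0.0, 0.002],"dr":[0.0, 0.0, -0.0]},
{"offset":[-0.077, 0.0, 0.004],"dr":[0.0, 0.0, -0.0]},
{"offset":[-0.085, 0.0, 0.005],"dr":[0.0, 0.0, -0.0]},
{"offset":[-0.092, 0.0, 0.008],"dr":[0.0, 0.0, -0.0]},
{"offset":[-0.1, 0.0, 0.01],"dr":[0.0, 0.0, -0.0]},
{"offset":[-0.107, 0.0, 0.013],"dr":[0.0, 0.0, -0.0]},
{"offset":
[... 164 characters left out ...]
:[-0.135, 0.0, 0.026],"dr":[0.0, 0.0, -0.0]},
{"offset":[-0.142, 0.0, 0.03],"dr":[0.0, 0.0, -0.0]},
{"offset":[-0.149, 0.0, 0.034],"dr":[0.0, 0.0, -0.0]},
{"offset":[-0.155, 0.0, 0.038],"dr":[0.0, 0.0, -0.0]},
{"offset":[-0.161, 0.0, 0.043],"dr":[0.0, 0.0, -0.0]},
{"offset":[-0.167, 0.0, 0.048],"dr":[0.0, 0.0, -0.0]},
{"offset":[-0.173, 0.0, 0.053],"dr":[0.0, 0.0, -0.0]},
{"offset":[-0.179, 0.0, 0.058],"dr":[0.0, 0.0, -0.0]},
{"offset":[-0.184, 0.0, 0.064],"dr":[0.0, 0.0, -0.0]},
{"offset":[-0.19, 0.0, 0.07],"dr":[0.0, 0.0, -0.0]},
{"offset":[-0.195, 0.0, 0.075],"dr":[0.0, 0.0, -0.0]},
{"offset":[-0.2, 0.0, 0.082],"dr":[0.0, 0.0, -0.0]},
{"offset":[-0.204, 0.0, 0.088],"dr":[0.0, 0.0, -0.0]},
```

servo_tool --targets '[{"offset": [-0.008,0,-0.001],"dr": [0,0,0]},{"offset": [-0.015,0,-0.002],"dr": [0,0,0]},{"offset": [-0.023,0,-0.002],"dr": [0,0,0]},{"offset": [-0.031,0,-0.002],"dr": [0,0,0]},{"offset": [-0.039,0,-0.002],"dr": [0,0,0]},{"offset": [-0.047,0,-0.001],"dr": [0,0,0]},{"offset": [-0.054,0,0],"dr": [0,0,0]},{"offset": [-0.062,0,0.001],"dr": [0,0,0]},{"offset": [-0.07,0,0.002],"dr": [0,0,0]},{"offset": [-0.077,0,0.004],"dr": [0,0,0]},{"offset": [-0.085,0,0.005],"dr": [0,0,0]},{"offset": [-0.092,0,0.008],"dr": [0,0,0]},{"offset": [-0.1,0,0.01],"dr": [0,0,0]},{"offset": [-0.107,0,0.013],"dr": [0,0,0]},{"offset": [-0.114,0,0.016],"dr": [0,0,0]},{"offset": [-0.121,0,0.019],"dr": [0,0,0]},{"offset": [-0.128,0,0.022],"dr": [0,0,0]},{"offset": [-0.135,0,0.026],"dr": [0,0,0]},{"offset": [-0.142,0,0.03],"dr": [0,0,0]},{"offset": [-0.149,0,0.034],"dr": [0,0,0]}]'

```text
time_s: 22.05
position: [0.5359, -0.2034, 0.1801]
tcp_rot: [[0.861, 0.106, 0.497], [0.09, -0.994, 0.057], [0.5, -0.004, -0.866]]
force: [4.6, 5.4, -1.5]
opening: 0.295
grasp_force: 30.0
```

```bash
cat > c.py <<'E'
from m import *
import sys
s=bot.read_state();Rc=np.array(s["tcp_rot"]);g=np.array(s["position"])-G*Rc[:,2]
x,z,y=-.2152,.0218,.0006
pt=lambda t:inc(108+1e3*(x*np.cos(t)+z*np.sin(t)),y*1e3,125+1e3*(-x*np.sin(t)+z*np.cos(t)))
T=np.linspace(-.1,1.1,1201);D=[np.linalg.norm(pt(t)-g) for t in T];t0=T[np.argmin(D)];print("theta",t0,"dist",min(D),g-pt(t0))
rows([(pt(t),Rc,1) for t in np.linspace(t0,float(sys.argv[1]),int(sys.argv[2])+1)[1:]])
E
python3 c.py 0 14
```

```text
theta 0.3540000000000001 dist 0.00016428248166976413 [-4.74920980e-05  1.25183351e-04 -9.51964449e-05]
t22.1 q [-46.  20. 112.  43.  36.   5.] gp [ 0.5131 -0.206   0.22  ] F [ 4.6  5.4 -1.5] open 0.295 gf 30.0
{"offset":[-0.004, 0.0, 0.003],"dr":[-0.0, 0.0, 0.0]},
{"offset":[-0.009, 0.0, 0.006],"dr":[-0.0, 0.0, 0.0]},
{"offset":[-0.013, 0.0, 0.01],"dr":[-0.0, 0.0, 0.0]},
{"offset":[-0.017, 0.0, 0.013],"dr":[-0.0, 0.0, 0.0]},
{"offset":[-0.022, 0.0, 0.017],"dr":[-0.0, 0.0, 0.0]},
{"offset":[-0.026, 0.0, 0.02],"dr":[-0.0, 0.0, 0.0]},
{"offset":[-0.03, 0.0, 0.024],"dr":[-0.0, 0.0, 0.0]},
{"offset":[-0.034, 0.0, 0.028],"dr":[-0.0, 0.0, 0.0]},
{"offset":[-0.037, 0.0, 0.032],"dr":[-0.0, 0.0, 0.0]},
{"offset":[-0.041, 0.0, 0.036],"dr":[-0.0, 0.0, 0.0]},
{"offset":[-0.045, 0.0, 0.04],"dr":[-0.0, 0.0, 0.0]},
{"offset":[-0.048, 0.0, 0.044],"dr":[-0.0, 0.0, 0.0]},
{"offset":[-0.051, 0.0, 0.048],"dr":[-0.0, 0.0, 0.0]},
{"offset":[-0.055, 0.0, 0.053],"dr":[-0.0, 0.0, 0.0]},
```

servo_tool --targets '[{"offset": [-0.004,0,0.003],"dr": [0,0,0]},{"offset": [-0.009,-0.001,0.006],"dr": [0,0,0]},{"offset": [-0.013,-0.001,0.01],"dr": [0,0,0]},{"offset": [-0.017,-0.001,0.013],"dr": [0,0,0]},{"offset": [-0.022,-0.001,0.017],"dr": [0,0,0]},{"offset": [-0.026,-0.001,0.02],"dr": [0,0,0]},{"offset": [-0.03,-0.001,0.024],"dr": [0,0,0]},{"offset": [-0.034,-0.001,0.028],"dr": [0,0,0]},{"offset": [-0.037,-0.001,0.032],"dr": [0,0,0]},{"offset": [-0.041,-0.001,0.036],"dr": [0,0,0]},{"offset": [-0.045,-0.001,0.04],"dr": [0,0,0]},{"offset": [-0.048,-0.001,0.044],"dr": [0,0,0]},{"offset": [-0.05,-0.001,0.0465],"dr": [0,0,0]},{"offset": [-0.05,-0.001,0.0465],"dr": [0,0,0]}]'

```text
time_s: 23.22
position: [0.5154, -0.2056, 0.1142]
tcp_rot: [[0.862, 0.105, 0.496], [0.09, -0.994, 0.055], [0.499, -0.002, -0.867]]
force: [-4.0, 3.2, 2.0]
opening: 0.295
grasp_force: 30.0
```

```bash
python3 c.py -0.005 5
```

```text
theta 0.03400000000000003 dist 0.0005837762108310839 [-5.76472300e-04  8.85591055e-05 -2.51323733e-05]
t23.2 q [-49.  27. 118.  58.  29. -15.] gp [ 0.4926 -0.2081  0.1541] F [-4.   3.2  2. ] open 0.295 gf 30.0
{"offset":[-0.001, 0.0, 0.002],"dr":[-0.0, -0.0, 0.0]},
{"offset":[-0.002, 0.0, 0.003],"dr":[-0.0, -0.0, 0.0]},
{"offset":[-0.003, 0.0, 0.004],"dr":[-0.0, -0.0, 0.0]},
{"offset":[-0.004, 0.0, 0.006],"dr":[-0.0, -0.0, 0.0]},
{"offset":[-0.005, 0.0, 0.007],"dr":[-0.0, -0.0, 0.0]},
```

servo_tool --targets '[{"offset": [-0.0005,0,0.001],"dr": [0,0,0]},{"offset": [-0.001,0,0.002],"dr": [0,0,0]},{"offset": [-0.0017,0,0.003],"dr": [0,0,0]},{"offset": [-0.0025,0,0.004],"dr": [0,0,0]},{"offset": [-0.003,0,0.005],"dr": [0,0,0]},{"offset": [-0.004,0,0.006],"dr": [0,0,0]},{"offset": [-0.004,0,0.006],"dr": [0,0,0]}]'

```text
time_s: 23.8
position: [0.5147, -0.2058, 0.1075]
tcp_rot: [[0.862, 0.106, 0.496], [0.091, -0.994, 0.054], [0.499, -0.001, -0.867]]
force: [-6.1, 1.6, 1.2]
opening: 0.297
grasp_force: 30.0
```

servo_tool --targets '[{"offset": [-0.0005,0,0.0008],"dr": [0,0,0]},{"offset": [-0.001,0,0.0016],"dr": [0,0,0]},{"offset": [-0.0015,0,0.0024],"dr": [0,0,0]},{"offset": [-0.0015,0,0.0024],"dr": [0,0,0]}]'

```text
time_s: 24.13
position: [0.5144, -0.2058, 0.1046]
tcp_rot: [[0.862, 0.106, 0.495], [0.091, -0.994, 0.053], [0.498, -0.001, -0.867]]
force: [-7.5, 2.3, 1.3]
opening: 0.301
grasp_force: 30.0
```

servo_tool --targets '[{"offset": [-0.0014,0,0.0004],"dr": [0,0,0]},{"offset": [-0.002,0,0.0013],"dr": [0,0,0]},{"offset": [-0.0025,0,0.0022],"dr": [0,0,0]},{"offset": [-0.0025,0,0.0022],"dr": [0,0,0]}]'

```text
time_s: 24.47
position: [0.5141, -0.2058, 0.1017]
tcp_rot: [[0.862, 0.106, 0.497], [0.091, -0.994, 0.054], [0.5, -0.002, -0.866]]
force: [-5.0, 3.6, 0.4]
opening: 0.296
grasp_force: 30.0
```

servo_tool --targets '[{"offset": [-0.0005,0,0.0009],"dr": [0,0,0]},{"offset": [-0.001,0,0.0017],"dr": [0,0,0]},{"offset": [-0.0015,0,0.0026],"dr": [0,0,0]},{"offset": [-0.0015,0,0.0026],"dr": [0,0,0]}]'

```text
time_s: 24.8
position: [0.5141, -0.2058, 0.0996]
tcp_rot: [[0.861, 0.106, 0.498], [0.091, -0.994, 0.054], [0.5, -0.001, -0.866]]
force: [-9.8, 3.2, 11.2]
opening: 0.294
grasp_force: 30.0
```

```bash
cat > d.py <<'E'
from m import *
from h import *
from rig import viewer
import sys
st()
# homography-free check: hood pixel shift vs the shut picture
for n,box in(("scene",(200,170,255,300)),("side",(175,95,245,175))):
    c=viewer.capture(n);np.savez(f"pics/{n}_{sys.argv[1]}.npz",**c);a=load(f"pics/{n}0.npz")["color"];b=c["color"]
    x0,y0,x1,y1=box;gr=lambda i:cv2.cvtColor(i,cv2.COLOR_RGB2GRAY)[y0:y1,x0:x1].astype(np.float32)
    e=lambda i:cv2.Canny(gr(i).astype(np.uint8),40,100).astype(np.float32)
    h=cv2.createHanningWindow((x1-x0,y1-y0),cv2.CV_32F);print(n,cv2.phaseCorrelate(gr(a),gr(b),h),"diff",abs(gr(a)-gr(b)).mean())
E
python3 d.py a
```

```text
t24.8 q [-49.  29. 119.  63.  27. -21.] gp [ 0.4912 -0.2083  0.1394] F [-9.8  3.2 11.2] open 0.294 gf 30.0
scene ((0.03867719966537564, 0.48758565368756024), 0.9212484018302258) diff 15.803217
side ((0.09530097883413902, 0.19593942628455352), 0.8684720473157035) diff 11.0035715
```

servo_tool --targets '[{"offset": [0.0003,0,-0.0005],"dr": [0,0,0]},{"offset": [0.0003,0,-0.0005],"dr": [0,0,0]},{"offset": [0.0003,0,-0.0005],"dr": [0,0,0]},{"offset": [0.0003,0,-0.0005],"dr": [0,0,0]},{"offset": [0.0003,0,-0.0005],"dr": [0,0,0]},{"offset": [0.0003,0,-0.0005],"dr": [0,0,0]},{"offset": [0.0003,0,-0.0005],"dr": [0,0,0]}]' --gripper -0.4

```text
time_s: 25.48
position: [0.5149, -0.2067, 0.0996]
tcp_rot: [[0.861, 0.105, 0.498], [0.091, -0.994, 0.053], [0.5, -0.0, -0.866]]
force: [-0.1, -0.0, 0.6]
opening: 0.674
grasp_force: 0.0
```

servo_tool --targets '[{"offset": [0,0,-0.015],"dr": [0,0,0]},{"offset": [0,0,-0.04],"dr": [0,0,0]},{"offset": [0,0,-0.08],"dr": [0,0,0]},{"offset": [0,0,-0.12],"dr": [0,0,0]},{"offset": [-0.02,0,-0.15],"dr": [0,0,0]},{"offset": [-0.02,0,-0.15],"dr": [0,0,0]},{"offset": [-0.02,0,-0.15],"dr": [0,0,0]}]'

```text
time_s: 26.07
position: [0.4223, -0.2174, 0.2207]
tcp_rot: [[0.861, 0.102, 0.499], [0.089, -0.995, 0.049], [0.501, 0.002, -0.865]]
force: [-0.2, -0.1, 0.1]
opening: 0.7
grasp_force: 0.0
```

```bash
python3 d.py b
python3 - <<'E'
from h import *
t=[]
for n,o,s in(("side",(160,80),1.9),("scene",(80,130),1.3)):
    c=load(f"pics/{n}_b.npz");t.append(cv2.warpAffine(np.ascontiguousarray(c["color"][:,:,::-1]),np.array([[s,0,-o[0]*s],[0,s,-o[1]*s]]),(400,400),flags=cv2.INTER_CUBIC))
cv2.imwrite("pics/end.png",np.hstack(t))
E
```

```text
t26.1 q [-62.  10. 120.  41.  45.  -5.] gp [ 0.3994 -0.2197  0.2605] F [-0.2 -0.1  0.1] open 0.7 gf 0.0
scene ((0.03106675103575185, 0.5505764392642902), 0.9502771038479275) diff 6.692028
side ((0.06550629467663782, -0.06950243058830807), 0.8211856951316198) diff 6.0298214
```

View pics/end.png

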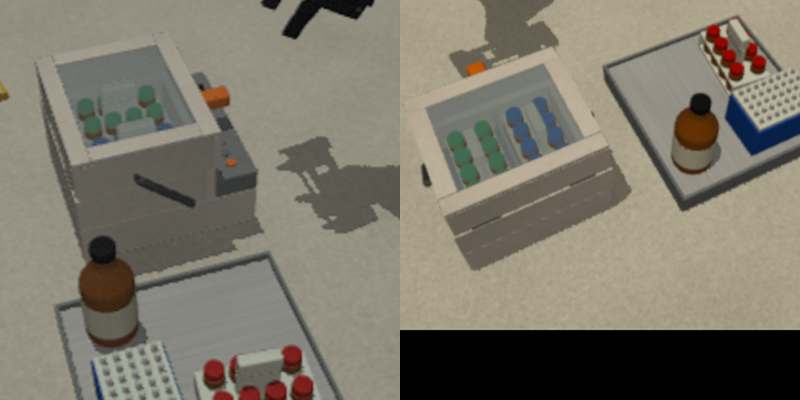

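Run:
```python
from h import *
for n,(x0,y0,x1,y1) in(("side",(260,115,290,145)),("scene",(125,170,155,200))):
    for k in("0","_b"):
        I=load(f"pics/{n}{k}.npz")["color"].astype(int)[y0:y1,x0:x1];m=(I[...,0]>I[...,1]*1.5)&(I[...,0]>80);v,u=np.nonzero(m);print(n,k,len(u),u.mean()+x0,v.mean()+y0)
```

```text
side 0 122 273.75409836065575 130.89344262295083
side _b 122 273.75409836065575 130.89344262295083
scene 0 98 137.89795918367346 182.46938775510205
scene _b 109 137.87155963302752 182.23853211009174
```

Tab pixels match the initial shut picture exactly, so the hood is fully shut.

```bash
python3 -c "
from rig import ticket
print(ticket.hand_in())"
```

```text
the job is handed in; nothing more can be done
None
```

The blue rack is on the copper plate, the hood is fully shut, the red and green racks, bottle and tip box were not touched, and the job was handed in at about 26 s; no verdict was returned.

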